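Centre the brioche on the decorating turntable

TASK

The brioche stands well off to one side of the little decorating turntable; before it can be glazed it has to sit in the middle of the plate, so that it turns true. Nudge it to the centre with slow, light taps or pushes of the fingertips: it wobbles on a small foot and is steadiest when touched low on its round body, so never hit it, pinch it, put the fingers round it, lift it or knock it over. Leave it standing upright and still on the plate, with the things around it where they are.

Things in the scene. Friction and masses are not known exactly. Their poses are not given: they have to be found in the camera images.
- brioche: The brioche: golden-brown, firm crust, 0.14 to 0.28 kg; a round body with a smaller round head on top, 88 mm high. Origin: centre of its underside, z up its axis; round, so yaw does not matter. Its flat foot is only 34 mm across; the body is widest (104 mm) 32 mm up, the neck is 56 mm up, the head is 50 mm across, widest 65 mm up.
- brioche_belt (a point): Point on the brioche's axis, 32 mm above its underside: the height at which it is widest (104 mm across). Pushed sideways at or below this height it slides on the plate; pushed at the head it rocks on its foot, and hit hard it may topple. A slow push takes 1 to 4 N.
- plate_centre (a point): Centre of the upper face of the turntable's round aluminium plate (a dot with rings round it), 90 mm above the table; z up. The plate is 150 mm across, 10 mm thick, on a white cast foot 132 mm across that stands firm. At the start the brioche stands 28 to 44 mm off this point, in any direction.
- plate (a joint): Turning angle of the turntable's plate about its upright axis, rad, any number of turns, 0 at the start. It turns freely under a small torque (about 0.02 N m) and stops when left; a push that points through the plate's centre does not turn it.
- glaze_jar: Amber glaze jar with a steel cap, 68 mm across, 100 mm high; stands on the table beside the turntable. Origin: centre of its underside. To be left alone.
- sugar_shaker: Steel sugar shaker, 66 mm across, 113 mm high; stands on the table beside the turntable. Origin: centre of its underside. To be left alone.
- pastry_brush: Pastry brush, 210 mm long, 42 mm wide and 20 mm high, lying on the table close to the turntable's left. Origin: under its middle, x along it towards the bristles. To be left alone.
- palette_knife: Spatula with a black handle, 270 mm long, 65 mm wide and 20 mm high, lying on the table. Origin: under its middle, x along it towards the blade. To be left alone.
- roll_a: Bread roll, 88 mm across, 52 mm high, on the table beyond the turntable. Origin: centre of its underside. To be left alone.
- roll_b: Bread roll, 84 mm across, 50 mm high, on the table at the right. Origin: centre of its underside. To be left alone.
- banneton: Small empty cane proving basket, about 150 mm across, 53 mm high, on the table beyond the turntable. Origin: centre of its underside. To be left alone.
There are look-alikes about, which are no part of the job. Leave any blue look-alike of the brioche alone.

How it is judged:
By the outcome, as a careful person would: the job done as asked, in the order asked, and still so for the second after the job is handed in, with the robot touching nothing.
It also fails if it takes over 48 s, if anything falls off the work surface, if the arm or the gripper's body presses on something with over 40 N, if the wrist force passes 120 N, or if a joint passes its speed limit or range.

ROBOT

A 6-joint arm with a two-finger parallel gripper is mounted at the origin on the work surface. World frame = base frame: x ahead of the robot, y to its left, z up, the work surface at z = 0. Lengths are in m, angles in rad, forces in N, time in s.
With the tool pointing down it reaches from about 0.35 to 0.975 m from the base axis. Payload 4.9 kg.
Tool frame: the origin (TCP) lies at the very end of the fingers, on their centre line; the grasp point (between the pads) lies 19 mm behind it; y points along the fingers, z is the direction in which the jaws open and shut, and the axes are right-handed (so a half turn about y gives the same grasp; the last joint's range is limited). The gripper opens to 85 mm and grips with 20 to 120 N. Pads are 22 mm wide; open, the fingers measure 114 mm over their backs; the gripper's body (76 mm by 85 mm) begins 54 mm behind the grasp point. The pads swing forward as they close: fully open they stand 13 mm farther back than shut.
Start: joints at [-1.424, 0.053, 1.613, -0, 1.476, -0.119], TCP at [0.164, -0.603, 0.197] pointing down, gripper open.
Joint ranges: [-3.01, 3.01], [-1.01, 2.22], [0.06, 2.58], [-1.02, 4.17], [0.09, 2.62], [-3.14, 3.14]. Speed limits (rad/s): [2.57, 2.57, 3.14, 3.14, 3.14, 3.14].

INTERFACE

Orientations are given as a rotation vector (axis times angle).
In Python, from station import ctrl gives the robot as it stands.
- The arm moves only by the tool arm_command, never from a script. Its argument "steps" is a list of rows, each a list of 3 entries, a list of its own where there are three numbers: the shift along the tool's x, y, z in m, then the turn, a rotation vector about the tool's x, y, z in degrees, then the opening, from 0 (shut) to 1 (fully open). In form: [[[dx, dy, dz], [ax, ay, az], gripper], ...]. A call has 1 to 5 rows; each row is the pose to reach, as a shift and turn from the pose measured when the call began, along the tool's axes at that moment; what a row does not reach only later rows make up. A row lasts 1/10 s, in which the tool goes at most 50 mm and 8.59 degrees, less where a joint would pass 70% of its speed; a pose out of reach is approached as far as the arm can. A call with a gripper value outside its range is refused whole. The fingers move at their own pace and stop on an object; "force" is the grip in N (left out, the last holds). Time passes only in rows, so rows that repeat a pose let the fingers close. It gives the time, the measured TCP pose, the force and the opening at its end, in the units of the state.
- ctrl.get_obs(): the state, without advancing time (a new reading comes with each control period).
- ctrl.get_image(name): name is "side" or "top" or "wrist"; returns a dict with "img" (384x512x3 uint8, red, green, blue), "camera_matrix" (3x3 intrinsics, pixels), "k1" (the pictures are not rectified: a ray, as slopes to the right and down, at radius r is drawn at 1 + k1 r^2 times it, then the intrinsics apply), "world_from_camera" (4x4, takes a point from camera to world coordinates). Camera axes: x right, y up, looking along -z (the intrinsics and any distortion apply to the point x, -y, -z); pixel columns grow to the right and rows downward; lengths in m; the calibration is good to about 2 mm. A picture is of the moment at which its call begins. There is no depth.
- ctrl.finish_job(): hands the job in, once; it reports no verdict.
Trained networks look in a picture, given as the dict that the camera call returned (one of the last four; its "shot" number tells which), for a name from the list of things; names that differ only in an ending like _2 or _b are one class to them, and where a whole thing is asked for, a point or a joint stands for the part that bears it (a point fixed in the world has none). Each returns a list of dicts, best first, with "confidence" (0 to 1); they miss things now and then, are a little off and sometimes report something else, mostly with a low value. They report only what shows in the picture. A call takes as long as a camera call. They do not tell look-alikes from the thing itself.
- ctrl.boxes_of(picture, name): "position" ([row, column] in pixels, amid what is visible of it).
The state is a dict: "t": time; "q": joint angles; "dq": joint speeds; "effort": joint torques, N m; "tool_pos": TCP position; "tool_rot": TCP orientation; "contact_force": force on the tool from outside, world axes, zero at the start; "wrist_torque": the same for the moment, N m; "opening": finger opening in m.
Only numpy, scipy, OpenCV 4.12 (cv2) and the standard library are available. Lean on these libraries where they do the work, as an engineer would, in place of code of your own. Each camera call takes 0.05 s, during which the arm holds its last target.

## Working session

There is one attempt and no reset: what is moved stays moved. The work goes in short steps, Python scripts to look and compute and a tool call to move; the robot and the scene stay as the last step left them, time stands still between calls to the robot, and variables do not carry over. Pictures are saved under pics/ and viewed, and the job is handed in when it is done.

Besides the shell and the picture viewer there is one more tool, called after "Emit:" in YAML: its name, and indented under it one key for each argument. arm_command: Moves the arm, as the interface text tells. Its arguments: {"type":"object","properties":{"steps":{"type":"array"},"force":{"type":"number"}},"required":["steps"]}

```bash
mkdir -p pics; ls
cat > h.py <<'E'
import numpy as np, cv2, pickle
from station import ctrl
from scipy.spatial.transform import Rotation as R
def snap(name,fn):
    p=ctrl.get_image(name); cv2.imwrite('pics/'+fn+'.png',cv2.cvtColor(p['img'],cv2.COLOR_RGB2BGR)); pickle.dump(p,open('pics/'+fn+'.pkl','wb')); return p
def ray(p,row,col):
    K=np.array(p['camera_matrix']);k1=p['k1'];T=np.array(p['world_from_camera'])
    u=cv2.undistortPoints(np.array([[[col,row]]],float),K,np.array([k1,0,0,0.]))[0,0]
    d=T[:3,:3]@np.array([u[0],-u[1],-1]); return T[:3,3],d/np.linalg.norm(d)
def atz(p,row,col,z):
    o,d=ray(p,row,col); return o+d*(z-o[2])/d[2]
def proj(p,X):
    K=np.array(p['camera_matrix']);k1=p['k1'];T=np.array(p['world_from_camera'])
    c=T[:3,:3].T@(np.array(X)-T[:3,3]); x,y=c[0]/-c[2],-c[1]/-c[2]; s=1+k1*(x*x+y*y)
    return K[1,1]*y*s+K[1,2],K[0,0]*x*s+K[0,2]
E
python3 - <<'E'
from h import *
o=ctrl.get_obs()
for k in o: print(k,np.round(o[k],4))
for n in ['side','top','wrist']:
    p=snap(n,n+'0'); print(n,p['k1'],np.round(p['world_from_camera'],3).tolist(),np.round(p['camera_matrix'],1).tolist())
    for t in ['brioche','plate','glaze_jar','sugar_shaker','pastry_brush','palette_knife','roll_a','banneton']:
        print(t,[(np.round(b['position']).tolist(),round(b['confidence'],2)) for b in ctrl.boxes_of(p,t)])
E
```

```text
pics
t 0.0
q [-1.424   0.0533  1.6143 -0.      1.476  -0.119 ]
dq [ 0.0007 -0.0005 -0.0007  0.0007  0.0007  0.0001]
effort [-4.00000e-04 -3.93685e+01 -3.70178e+01 -3.00000e-04  6.90000e-03
  0.00000e+00]
tool_pos [ 0.1641 -0.6024  0.1957]
tool_rot [-0.278   2.0817 -2.0773]
contact_force [-0.2121  0.1017 -0.2551]
wrist_torque [ 0.0286 -0.0273 -0.0134]
opening 0.0855
side -0.04580825625353281 [[-0.84, 0.371, -0.395, 0.101], [-0.542, -0.589, 0.6, 0.813], [-0.01, 0.718, 0.696, 0.942], [0.0, 0.0, 0.0, 1.0]] [[362.5, 0.0, 253.2], [0.0, 362.5, 191.7], [0.0, 0.0, 1.0]]
brioche [([182.0, 323.0], 0.79), ([154.0, 278.0], 0.66), ([211.0, 310.0], 0.66)]
plate [([174.0, 272.0], 0.65), ([244.0, 242.0], 0.26)]
glaze_jar [([147.0, 327.0], 0.75)]
sugar_shaker [([264.0, 222.0], 0.6)]
pastry_brush [([246.0, 243.0], 0.84), ([147.0, 326.0], 0.5)]
palette_knife [([329.0, 206.0], 0.7)]
roll_a [([153.0, 247.0], 0.78), ([136.0, 284.0], 0.5)]
banneton [([198.0, 190.0], 0.96)]
top 0.01460458233261706 [[-0.022, 0.998, -0.06, 0.486], [-1.0, -0.02, 0.023, 0.093], [0.022, 0.061, 0.998, 1.441], [0.0, 0.0, 0.0, 1.0]] [[387.7, 0.0, 263.6], [0.0, 387.7, 191.0], [0.0, 0.0, 1.0]]
brioche [([236.0, 321.0], 0.92), ([182.0, 308.0], 0.82), ([237.0, 279.0], 0.72)]
plate [([186.0, 294.0], 0.9)]
glaze_jar [([213.0, 371.0], 0.56), ([211.0, 183.0], 0.52)]
sugar_shaker [([209.0, 183.0], 0.82)]
pastry_brush [([205.0, 215.0], 0.78)]
palette_knife [([224.0, 139.0], 0.61)]
roll_a [([157.0, 360.0], 0.83), ([132.0, 323.0], 0.8)]
banneton [([138.0, 227.0], 0.94)]
wrist -0.06682429512624205 [[0.263, 0.924, 0.278, 0.234], [-0.965, 0.252, 0.076, -0.583], [-0.0, -0.288, 0.958, 0.373], [0.0, 0.0, 0.0, 1.0]] [[326.0, 0.0, 262.7], [0.0, 326.0, 194.7], [0.0, 0.0, 1.0]]
brioche []
plate []
glaze_jar []
sugar_shaker []
pastry_brush []
palette_knife []
roll_a []
banneton []
```

View pics/top0.png

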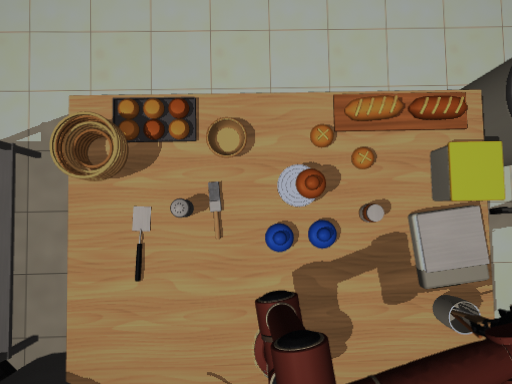

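View pics/side0.png

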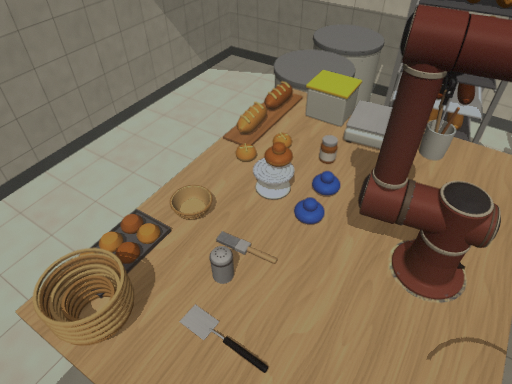

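Run:
```python
import cv2
a=cv2.imread('pics/top0.png')[110:290,170:410]; cv2.imwrite('pics/top0z.png',cv2.resize(a,None,fx=3.3,fy=3.3,interpolation=cv2.INTER_CUBIC))
a=cv2.imread('pics/side0.png')[110:260,190:390]; cv2.imwrite('pics/side0z.png',cv2.resize(a,None,fx=4,fy=4,interpolation=cv2.INTER_CUBIC))
```

```text
(no output)
```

View pics/top0z.png

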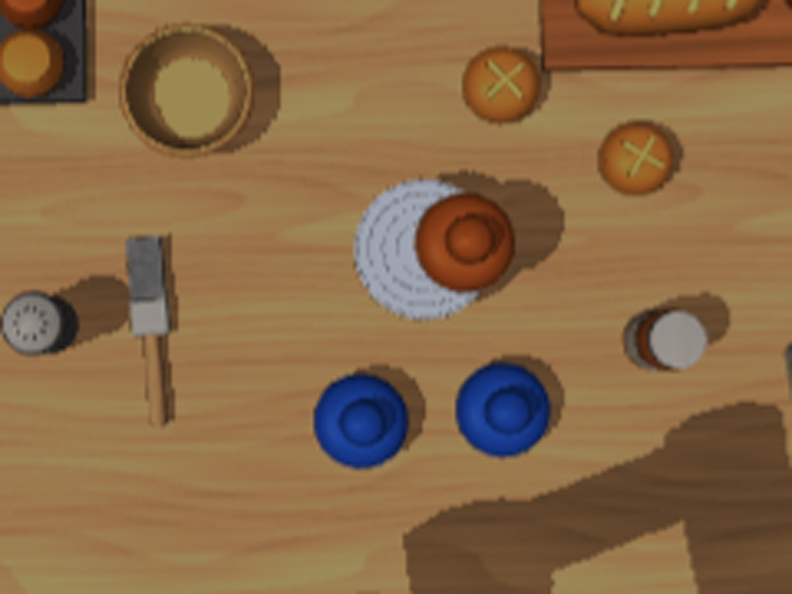

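View pics/side0z.png

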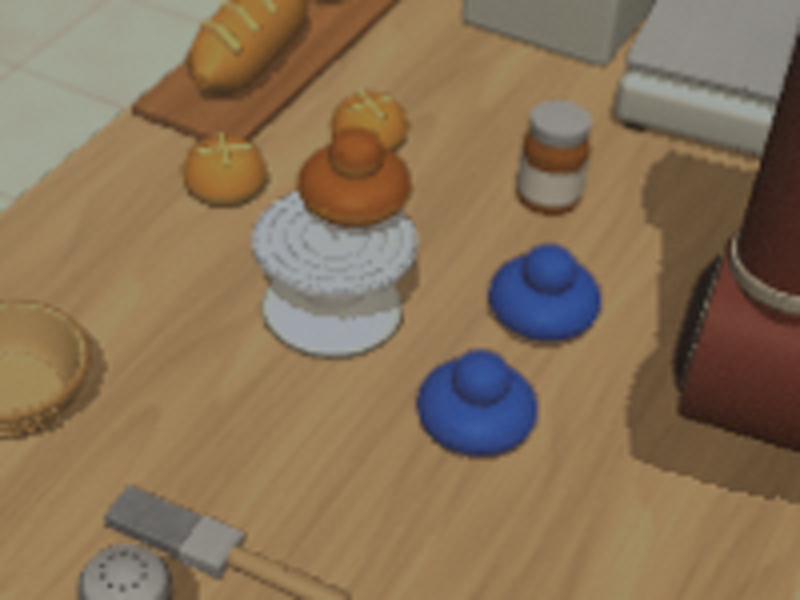

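```bash
cat >> h.py <<'E'
from scipy.optimize import least_squares
def circ(P,r):
    f=lambda c: np.hypot(P[:,0]-c[0],P[:,1]-c[1])-r
    s=least_squares(f,P.mean(0),loss='soft_l1',f_scale=0.001); return s.x,np.sqrt(np.mean(s.fun**2))
def masks(p,win):
    hsv=cv2.cvtColor(p['img'],cv2.COLOR_RGB2HSV); m=np.zeros(hsv.shape[:2],np.uint8); r0,r1,c0,c1=win; m[r0:r1,c0:c1]=1
    return hsv,m
def big(m):
    n,l,s,c=cv2.connectedComponentsWithStats(m.astype(np.uint8)); 
    return (l==1+np.argmax(s[1:,4])) if n>1 else None
def contour(m):
    c=max(cv2.findContours(m.astype(np.uint8),cv2.RETR_EXTERNAL,cv2.CHAIN_APPROX_NONE)[0],key=cv2.contourArea); return c[:,0,:]
def sil(p,c,base=0.09):
    # projected brioche silhouette polygon mask for base centre c
    prof=[(0,17),(6,30),(16,46),(32,52),(44,44),(54,24),(56,20),(65,25),(75,22),(84,12),(88,0)]
    a=np.linspace(0,2*np.pi,40,endpoint=False); M=np.zeros(p['img'].shape[:2],np.uint8)
    S=4
    M=np.zeros((384*S,512*S),np.uint8)
    for z,r in prof:
        pts=np.array([proj(p,(c[0]+r/1e3*np.cos(t),c[1]+r/1e3*np.sin(t),base+z/1e3))[::-1] for t in a])
        cv2.fillConvexPoly(M,np.round((pts+.5)*S).astype(np.int32),1)
    return M
E
python3 - <<'E'
from h import *
p=pickle.load(open('pics/top0.pkl','rb'))
hsv,w=masks(p,(150,225,260,345))
br=big((hsv[...,0]<13)&(hsv[...,1]>170)&(hsv[...,2]>60)&(w>0))
pl=big((hsv[...,1]<75)&(hsv[...,2]>110)&(w>0))
print(br.sum(),pl.sum())
hull=cv2.convexHull(contour(pl))[:,0,:]
pm=np.zeros(pl.shape,np.uint8); cv2.fillConvexPoly(pm,hull,1)
cb=contour(br)
P=np.array([atz(p,y,x,0.122)[:2] for x,y in cb]); print('brioche belt circ',circ(P,0.052),circ(P,0.0513), cv2.minEnclosingCircle(cb))
cp=contour(pl); d=cv2.distanceTransform(1-br.astype(np.uint8),cv2.DIST_L2,5)
cp=np.array([q for q in cp if d[q[1],q[0]]>4])
P=np.array([atz(p,y,x,0.09)[:2] for x,y in cp]); print(len(P),'plate',circ(P,0.075),circ(P,0.074))
v=p['img'].copy(); v[cb[:,1],cb[:,0]]=[0,255,0]; v[cp[:,1],cp[:,0]]=[255,0,0]
cv2.imwrite('pics/v.png',cv2.resize(v[150:225,250:350,::-1],None,fx=7,fy=7,interpolation=0))
# jar etc
for n,rc,z in [('jar',(212,373),.1),('roll_b',(157,362),.05),('roll_a',(135,321),.05),('blue1',(237,279),.03),('blue2',(234,322),.03)]: print(n,atz(p,*rc,z)[:2].round(3))
# side view brioche/plate check
p=pickle.load(open('pics/side0.pkl','rb'))
print('side plate ctr', atz(p,168.7,275.0,.09))
E
```

```text
674 871
brioche belt circ (array([ 0.5901803 , -0.10066559]), np.float64(0.0034465339705045156)) (array([ 0.5902517 , -0.10025727]), np.float64(0.002781949881015717)) ((310.7479248046875, 183.10330200195312), 14.775278091430664)
82 plate (array([ 0.58646309, -0.06124766]), np.float64(0.0016085957200688205)) (array([ 0.58639405, -0.06014741]), np.float64(0.0012443287565553976))
jar [ 0.486 -0.317]
roll_b [ 0.687 -0.3  ]
roll_a [ 0.77  -0.153]
blue1 [0.403 0.008]
blue2 [ 0.411 -0.149]
side plate ctr [ 0.58216564 -0.06306496  0.09      ]
```

View pics/v.png

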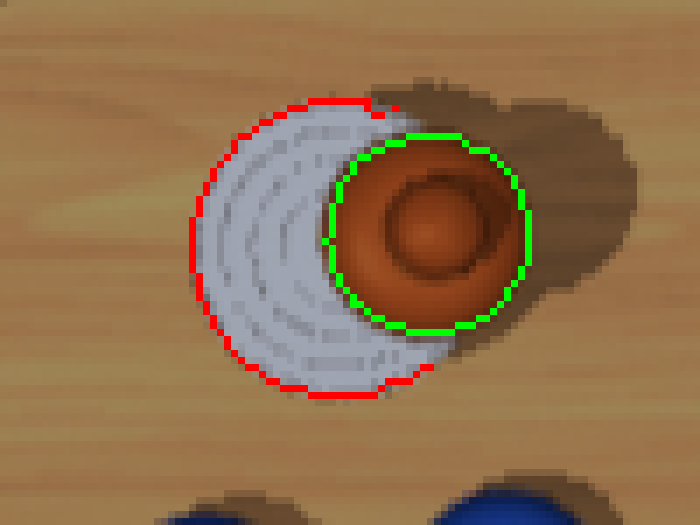

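Run:
```python
from h import *
o=ctrl.get_obs(); M=R.from_rotvec(o['tool_rot']).as_matrix(); print(o['t'],M.round(3))
p=pickle.load(open('pics/wrist0.pkl','rb')); T=np.array(p['world_from_camera'])
print('cam in tool',(M.T@(T[:3,3]-o['tool_pos'])).round(3),(M.T@T[:3,:3]).round(3))
p=pickle.load(open('pics/top0.pkl','rb'));print('crock',atz(p,312,457,.12),'bin',atz(p,170,440,.1),'scale',atz(p,240,410,.1))
```

```text
1.35 [[-0.965 -0.     0.263]
 [-0.263  0.    -0.965]
 [ 0.    -1.    -0.   ]]
cam in tool [-0.073 -0.176 -0.   ] [[-0.    -0.958 -0.288]
 [ 0.     0.288 -0.958]
 [ 1.    -0.    -0.   ]]
crock [ 0.1440868  -0.58122843  0.12      ] bin [ 0.62831779 -0.5580902   0.1       ] scale [ 0.38702164 -0.44155788  0.1       ]
```

View pics/wrist0.png

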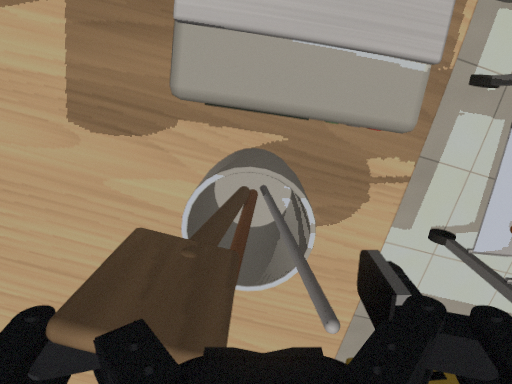

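Emit:
arm_command:
  steps:
    - [[0, -0.03, 0], [0, 0, 0], 1]
    - [[0, -0.07, 0], [0, 0, 0], 1]
    - [[0, -0.11, 0], [0, 0, 0], 1]
    - [[0, -0.15, 0], [0, 0, 0], 1]
    - [[0, -0.18, 0], [0, 0, 0], 1]

```text
t: 1.85
tool_pos: [0.1642, -0.6033, 0.3804]
tool_rot: [-0.278, 2.076, -2.083]
contact_force: [0.0, -0.1, 0.5]
opening: 0.0857
```

Emit:
arm_command:
  steps:
    - [[-0.03, 0, -0.015], [0, 0, 0], 0]
    - [[-0.07, 0, -0.033], [0, 2, 0], 0]
    - [[-0.11, 0.005, -0.053], [0, 4, 0], 0]
    - [[-0.15, 0.01, -0.072], [0, 6, 0], 0]
    - [[-0.19, 0.02, -0.091], [0, 8, 0], 0]

```text
t: 2.35
tool_pos: [0.3249, -0.4647, 0.3609]
tool_rot: [-0.133, 2.151, -2.162]
contact_force: [0.2, -0.3, 0.3]
opening: 0.0124
```

```bash
cat > go.py <<'E'
import sys
from h import *
# target: pos, pushdir angle(deg, world heading of -z tool), tilt deg
def go(pos,heading,tilt):
    o=ctrl.get_obs(); M=R.from_rotvec(o['tool_rot']).as_matrix()
    h=np.radians(heading);s,c=np.sin(np.radians(tilt)),np.cos(np.radians(tilt))
    d=np.array([np.cos(h),np.sin(h),0]);u=np.array([0,0,1.])
    y=d*s-u*c; z=-(d*c+u*s); x=np.cross(y,z); G=np.stack([x,y,z],1)
    sh=M.T@(np.array(pos)-o['tool_pos']); rv=np.degrees(R.from_matrix(M.T@G).as_rotvec())
    print('t',o['t'],'pos',o['tool_pos'].round(4) if hasattr(o['tool_pos'],'round') else o['tool_pos'],'shift',sh.round(4),'turn',rv.round(2),'F',np.round(o['contact_force'],1),'op',o['opening'])
a=list(map(float,sys.argv[1:])); go(a[:3],a[3],a[4])
E
python3 go.py 0.63 -0.20 0.27 95.5 0
```

```text
t 2.35 pos [ 0.3249 -0.4647  0.3609] shift [-0.3355  0.09   -0.2253] turn [-0.31  1.63 -0.06] F [ 0.2 -0.3  0.3] op 0.012353522658830815
```

Emit:
arm_command:
  steps:
    - [[-0.04, 0.01, -0.026], [0, 1.6, 0], 0]
    - [[-0.08, 0.02, -0.053], [0, 1.6, 0], 0]
    - [[-0.12, 0.03, -0.08], [0, 1.6, 0], 0]
    - [[-0.16, 0.04, -0.107], [0, 1.6, 0], 0]
    - [[-0.2, 0.05, -0.134], [0, 1.6, 0], 0]

```text
t: 2.85
tool_pos: [0.508, -0.3057, 0.3102]
tool_rot: [-0.103, 2.165, -2.178]
contact_force: [1.5, -0.9, 0.9]
opening: -0.0002
```

Emit:
arm_command:
  steps:
    - [[-0.04, 0.01, -0.026], [0, 0, 0], 0]
    - [[-0.08, 0.02, -0.053], [0, 0, 0], 0]
    - [[-0.11, 0.03, -0.075], [0, 0, 0], 0]
    - [[-0.13, 0.04, -0.085], [0, 0, 0], 0]
    - [[-0.13, 0.04, -0.09], [0, 0, 0], 0]

```text
t: 3.35
tool_pos: [0.6296, -0.2016, 0.267]
tool_rot: [-0.11, 2.167, -2.175]
contact_force: [-0.8, -1.3, -0.5]
opening: -0.0001
```

```bash
python3 - <<'E'
from h import *
p=snap('wrist','wrist1'); p=snap('top','top1')
E
python3 go.py 0.58 -0.20 0.25 95.5 0
```

```text
t 3.45 pos [ 0.6286 -0.2032  0.2695] shift [ 0.0481  0.0194 -0.008 ] turn [-0.32  0.09 -0.02] F [-1.7  0.  -0. ] op 0.00018552323963686658
```

View pics/wrist1.png

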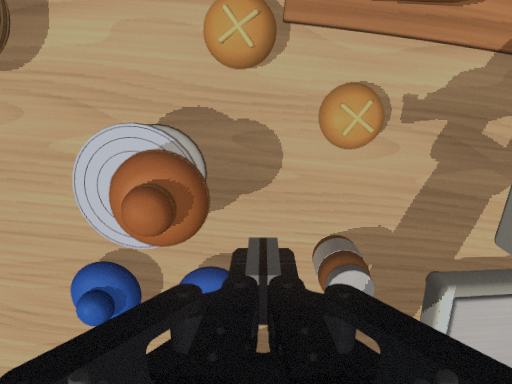

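```bash
cat >> h.py <<'E'
def measure(p,win,psel=None,tag=None,c0=(0.588,-0.09)):
    hsv,w=masks(p,win)
    br=big((hsv[...,0]<14)&(hsv[...,1]>165)&(hsv[...,2]>50)&(w>0))
    pl=big((hsv[...,1]<75)&(hsv[...,2]>100)&(w>0)&~br)
    S=4; B=cv2.resize(br.astype(np.uint8),None,fx=S,fy=S,interpolation=0)
    best=None; c=np.array(c0); 
    from scipy.optimize import minimize
    def cost(x):
        m=sil(p,x); return 1-(m&B).sum()/((m|B).sum())
    r=minimize(cost,c,method='Nelder-Mead',options=dict(initial_simplex=[c,c+[.01,0],c+[0,.01]],xatol=2e-4,fatol=1e-4))
    print('brioche',r.x.round(4),'1-IoU',round(r.fun,3))
    cp=contour(pl); d=cv2.distanceTransform(1-br.astype(np.uint8),cv2.DIST_L2,5)
    cp=np.array([q for q in cp if d[q[1],q[0]]>4 and (psel is None or psel(*q))])
    P=np.array([atz(p,y,x,0.09)[:2] for x,y in cp]); c,e=circ(P,0.0745); print('plate',c.round(4),'rms',e.round(4),'n',len(P),'off',(r.x-c).round(4))
    if tag:
        v=p['img'].copy(); m=sil(p,r.x); k=contour(m)//S; v[k[:,1],k[:,0]]=[0,255,0]; v[cp[:,1],cp[:,0]]=[255,0,0]
        for t in np.linspace(0,2*np.pi,200):
            a,b=proj(p,(c[0]+.075*np.cos(t),c[1]+.075*np.sin(t),.09)); a,b=int(round(a)),int(round(b))
            if 0<=a<384 and 0<=b<512: v[a,b]=[0,0,255]
        r0,r1,c0_,c1=win; cv2.imwrite('pics/'+tag+'.png',cv2.resize(v[r0:r1,c0_:c1,::-1],None,fx=4,fy=4,interpolation=0))
    return r.x,c
E
python3 - <<'E'
from h import *
p=pickle.load(open('pics/wrist1.pkl','rb')); measure(p,(105,265,60,225),lambda x,y:x<150,'vw1')
p=pickle.load(open('pics/top1.pkl','rb')); measure(p,(150,225,260,345),None,'vt1')
p=pickle.load(open('pics/side0.pkl','rb')); measure(p,(130,185,250,296),None,'vs1')
E
```

```text
brioche [ 0.5887 -0.0966] 1-IoU 0.239
plate [ 0.588  -0.0608] rms 0.0053 n 216 off [ 0.0007 -0.0357]
brioche [ 0.5906 -0.0998] 1-IoU 0.064
plate [ 0.5864 -0.0606] rms 0.0011 n 82 off [ 0.0043 -0.0392]
brioche [ 0.5956 -0.1068] 1-IoU 0.23
plate [ 0.5829 -0.0508] rms 0.0076 n 81 off [ 0.0127 -0.056 ]
```

View pics/vw1.png

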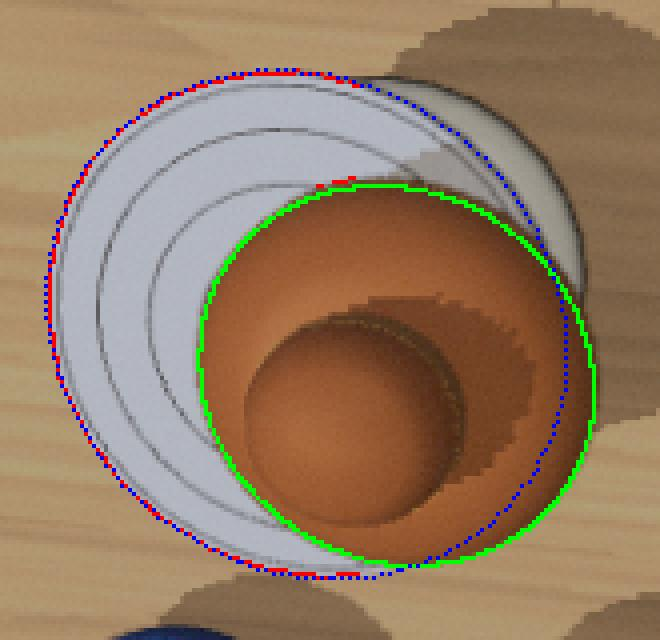

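View pics/vt1.png

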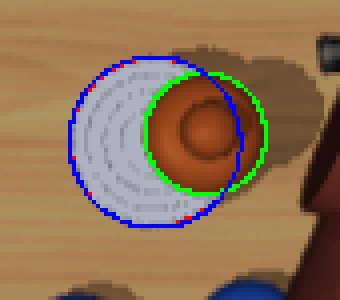

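View pics/vs1.png

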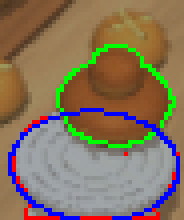

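Run:
```python
from h import *
p=pickle.load(open('pics/wrist1.pkl','rb')); hsv,_=masks(p,(0,1,0,1))
for r,c in [(170,150),(215,150),(190,185),(205,200),(240,180),(215,225),(110,70),(135,200),(160,190)]: print(r,c,hsv[r,c])
```

```text
170 150 [ 12 166 155]
215 150 [ 12 172 154]
190 185 [ 11 170 117]
205 200 [ 11 173 118]
240 180 [ 11 171 122]
215 225 [ 18  89 177]
110 70 [ 17  98 175]
135 200 [ 16 107 129]
160 190 [ 15  18 144]
```

```bash
sed -i 's/\[...,1\]>165)&(hsv\[...,2\]>50)/[...,1]>135)\&(hsv[...,2]>35)/; s/hsv\[...,0\]<14)/hsv[...,0]<15)/' h.py
python3 - <<'E'
from h import *
p=pickle.load(open('pics/wrist1.pkl','rb')); measure(p,(105,265,60,225),lambda x,y:x<170 and (x<140 or y<140),'vw1')
p=pickle.load(open('pics/top1.pkl','rb')); measure(p,(150,225,260,345),None,'vt1')
E
python3 go.py 0.589 -0.20 0.106 91.5 15
```

```text
brioche [ 0.5895 -0.0968] 1-IoU 0.026
plate [ 0.5882 -0.0609] rms 0.0014 n 219 off [ 0.0013 -0.0359]
brioche [ 0.5916 -0.1022] 1-IoU 0.469
plate [ 0.5864 -0.0606] rms 0.0011 n 76 off [ 0.0052 -0.0415]
t 3.45 pos [ 0.6286 -0.2032  0.2695] shift [ 0.0392  0.1635 -0.008 ] turn [-15.32   4.07   0.5 ] F [-1.7  0.  -0. ] op 0.00018552323963686658
```

View pics/vw1.png

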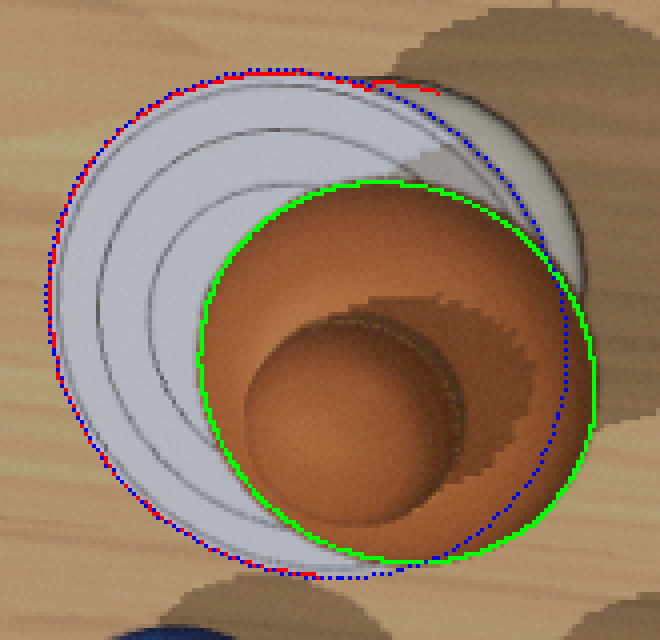

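Emit:
arm_command:
  steps:
    - [[0.01, 0.03, -0.003], [-3, 0.5, 0], 0]
    - [[0.02, 0.06, -0.004], [-7, 1, 0], 0]
    - [[0.03, 0.09, -0.004], [-11, 1.5, 0.3], 0]
    - [[0.036, 0.12, -0.004], [-15.3, 1.5, 0.5], 0]
    - [[0.036, 0.14, -0.004], [-15.3, 1.5, 0.5], 0]

```text
t: 3.95
tool_pos: [0.59, -0.2063, 0.1275]
tool_rot: [-0.078, 2.459, -1.884]
contact_force: [-0.6, 0.6, 0.0]
opening: 0.0001
```

```bash
python3 go.py 0.5915 -0.19 0.106 94 15
```

```text
t 3.95 pos [ 0.59   -0.2063  0.1275] shift [-0.0025  0.0249 -0.01  ] turn [ 0.07 -0.16 -0.25] F [-0.6  0.6  0. ] op 9.937563033993525e-05
```

Emit:
arm_command:
  steps:
    - [[0, 0.008, -0.003], [0, 0, 0], 0]
    - [[-0.001, 0.016, -0.006], [0, 0, 0], 0]
    - [[-0.002, 0.023, -0.009], [0, 0, 0], 0]
    - [[-0.0025, 0.025, -0.01], [0, 0, 0], 0]
    - [[-0.0025, 0.025, -0.01], [0, 0, 0], 0]

```text
t: 4.45
tool_pos: [0.5921, -0.1895, 0.1068]
tool_rot: [-0.078, 2.457, -1.884]
contact_force: [0.5, 0.6, 0.2]
opening: -0.0002
```

```bash
python3 - <<'E'
from h import *
p=snap('wrist','wrist2'); p=snap('side','side2')
v=cv2.imread('pics/side2.png')[90:240,200:400]; cv2.imwrite('pics/side2z.png',cv2.resize(v,None,fx=4,fy=4,interpolation=2))
E
python3 go.py 0.59 -0.17 0.106 94 15
```

```text
t 4.55 pos [ 0.5921 -0.1899  0.107 ] shift [ 0.0008  0.0061 -0.0191] turn [ 0.01 -0.11 -0.31] F [ 0.8 -0.3  0.3] op 0.00026168618750327426
```

View pics/wrist2.png

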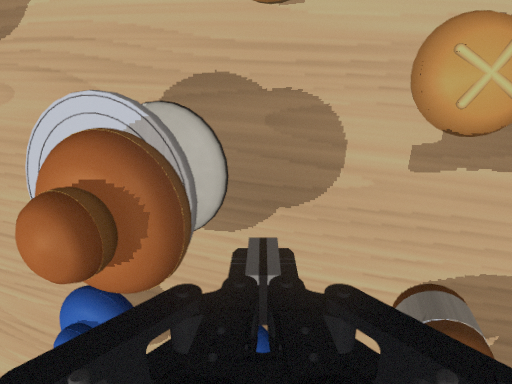

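View pics/side2z.png

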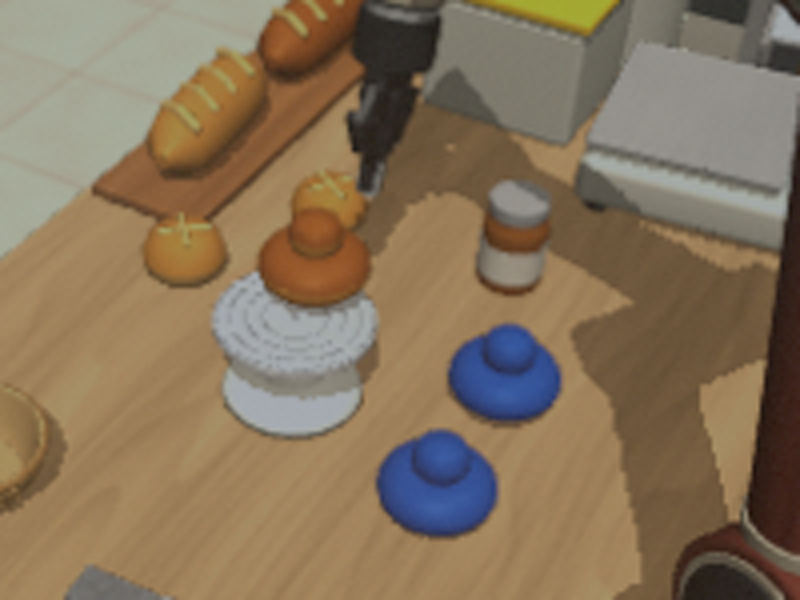

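Emit:
arm_command:
  steps:
    - [[0, 0.001, -0.004], [0, 0, 0], 0]
    - [[0, 0.002, -0.008], [0, 0, 0], 0]
    - [[0, 0.0032, -0.012], [0, 0, 0], 0]
    - [[0, 0.0042, -0.0155], [0, 0, 0], 0]
    - [[0, 0.0049, -0.018], [0, 0, 0], 0]

```text
t: 5.05
tool_pos: [0.5908, -0.1708, 0.1068]
tool_rot: [-0.078, 2.457, -1.884]
contact_force: [-0.2, -0.4, 0.4]
opening: 0.0003
```

Emit:
arm_command:
  steps:
    - [[0, 0.0005, -0.0019], [0, 0, 0], 0]
    - [[0, 0.001, -0.0038], [0, 0, 0], 0]
    - [[0, 0.0015, -0.0057], [0, 0, 0], 0]
    - [[0, 0.002, -0.0076], [0, 0, 0], 0]
    - [[0, 0.0025, -0.0095], [0, 0, 0], 0]

```text
t: 5.55
tool_pos: [0.5901, -0.1609, 0.1069]
tool_rot: [-0.078, 2.457, -1.884]
contact_force: [-0.2, 0.5, -0.4]
opening: -0.0001
```

```bash
python3 - <<'E'
from h import *
p=snap('wrist','wrist3'); p=snap('side','side3')
v=cv2.imread('pics/side3.png')[90:240,200:400]; cv2.imwrite('pics/side3z.png',cv2.resize(v,None,fx=4,fy=4,interpolation=2))
E
python3 go.py 0.588 -0.13 0.106 94 15
```

```text
t 5.65 pos [ 0.5901 -0.1608  0.1068] shift [ 0.      0.0088 -0.0296] turn [ 0.02 -0.08 -0.29] F [-0.5  0.2  0.3] op 0.00015724535085870895
```

View pics/side3z.png

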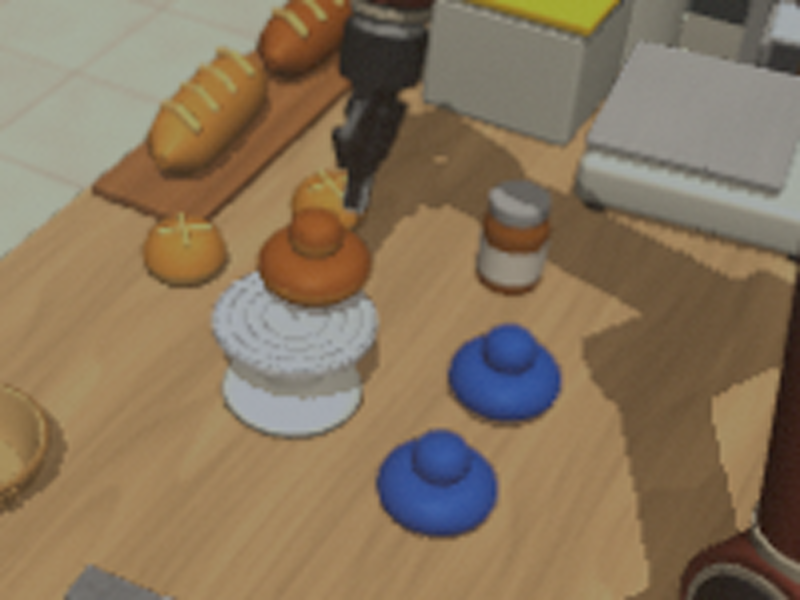

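Emit:
arm_command:
  steps:
    - [[0, 0.0004, -0.0015], [0, 0, 0], 0]
    - [[0, 0.0008, -0.003], [0, 0, 0], 0]
    - [[0, 0.0012, -0.0045], [0, 0, 0], 0]
    - [[0, 0.0016, -0.006], [0, 0, 0], 0]
    - [[0, 0.002, -0.0075], [0, 0, 0], 0]

```text
t: 6.15
tool_pos: [0.5896, -0.1529, 0.1069]
tool_rot: [-0.078, 2.457, -1.884]
contact_force: [-0.7, -0.1, 0.3]
opening: 0.0003
```

Emit:
arm_command:
  steps:
    - [[0, 0.0004, -0.0015], [0, 0, 0], 0]
    - [[0, 0.0008, -0.003], [0, 0, 0], 0]
    - [[0, 0.0012, -0.0045], [0, 0, 0], 0]
    - [[0, 0.0016, -0.006], [0, 0, 0], 0]
    - [[0, 0.002, -0.0075], [0, 0, 0], 0]

```text
t: 6.65
tool_pos: [0.5891, -0.1451, 0.1069]
tool_rot: [-0.078, 2.457, -1.884]
contact_force: [1.2, -0.6, -0.2]
opening: 0.0001
```

```bash
python3 - <<'E'
from h import *
p=snap('wrist','wrist4'); p=snap('side','side4')
v=cv2.imread('pics/side4.png')[90:240,200:400]; cv2.imwrite('pics/side4z.png',cv2.resize(v,None,fx=4,fy=4,interpolation=2))
E
python3 go.py 0.588 -0.13 0.106 94 15
```

```text
t 6.75 pos [ 0.589  -0.145   0.1069] shift [ 0.      0.0047 -0.0143] turn [ 0.02 -0.07 -0.29] F [-0.  -0.9  0. ] op 0.00024872378999236136
```

View pics/side4z.png

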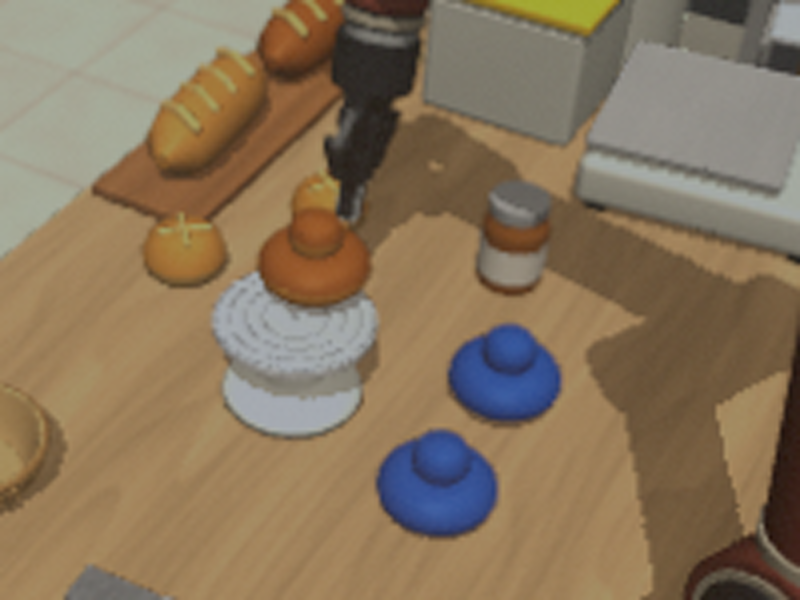

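View pics/wrist4.png

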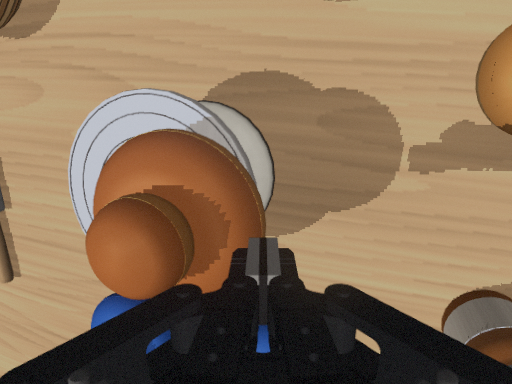

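Run:
```python
from h import *
p=pickle.load(open('pics/wrist4.pkl','rb')); b,c=measure(p,(80,300,60,265),lambda x,y:x<170 and y<170,'vw4')
o=ctrl.get_obs(); M=R.from_rotvec(o['tool_rot']).as_matrix()
print('tcp in wrist',proj(p,o['tool_pos']), 'back',proj(p,o['tool_pos']-M[:,2]*.0145))
p=pickle.load(open('pics/side4.pkl','rb')); print('tcp in side z',(np.array(proj(p,o['tool_pos']))-[90,200])*4, [(np.array(proj(p,[.5895,-.0968,h]))-[90,200])*4 for h in (.09,.178)], (np.array(proj(p,[.5895,-.1488,.122]))-[90,200])*4)
```

```text
brioche [ 0.5898 -0.0941] 1-IoU 0.115
plate [ 0.5878 -0.0613] rms 0.0003 n 138 off [ 0.002  -0.0328]
tcp in wrist (np.float64(227.15288735976637), np.float64(263.0369281780553)) back (np.float64(227.13929176040472), np.float64(238.1713935214932))
tcp in side z [249.98477369 338.70055573] [array([291.82161433, 311.66658458]), array([214.30737898, 315.37792269])] [234.72287853 341.07439551]
```

View pics/vw4.png

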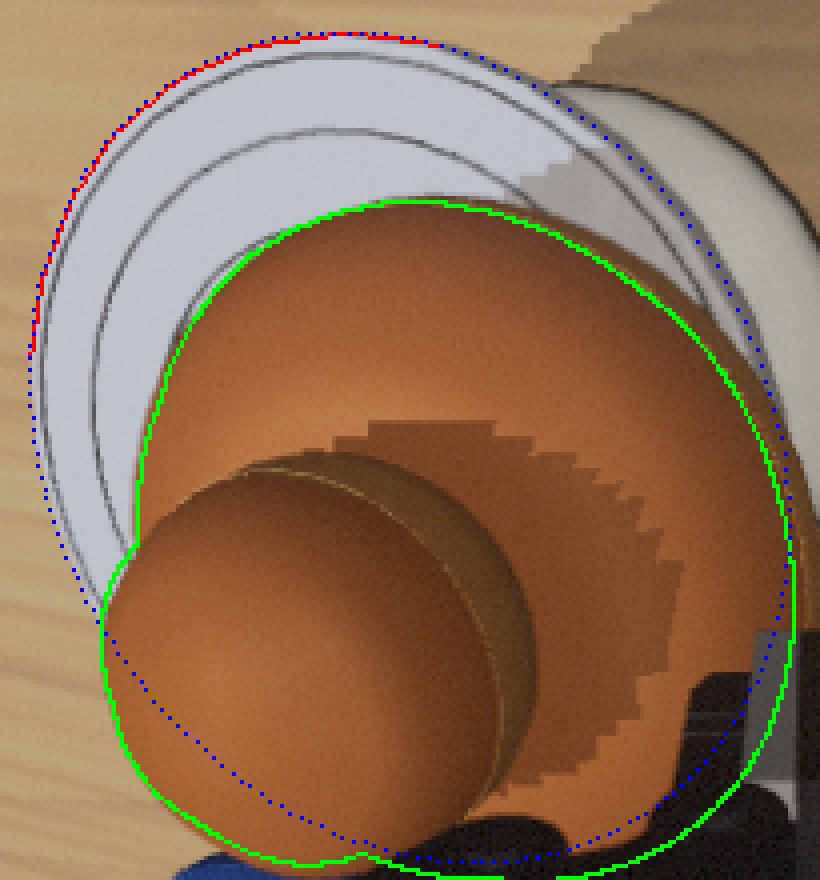

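Run:
```python
from h import *
ps={}
for n in (0,2,3,4):
    p=pickle.load(open(f'pics/side{n}.pkl','rb')); ps[n]=p
g=lambda p:cv2.cvtColor(p['img'],cv2.COLOR_RGB2GRAY)
# template match of brioche region w.r.t side0 with subpixel phase correlation
w=(slice(140,168),slice(262,292))
for n in (2,3,4):
    d=np.abs(ps[n]['img'].astype(int)-ps[0]['img']).sum(2)[110:180,240:310]; print(n,d.mean(), cv2.phaseCorrelate(np.float32(g(ps[0])[w]),np.float32(g(ps[n])[w])))
print(np.allclose(ps[0]['world_from_camera'],ps[4]['world_from_camera']))
print(ps[0]['world_from_camera'],ps[4]['world_from_camera'])
```

```text
2 35.81530612244898 ((-0.007804573100749224, 0.014210435319077064), 0.9850233084625668)
3 39.0865306122449 ((0.07313002236604049, 0.1631244543143353), 0.9824869502915277)
4 40.77122448979592 ((-0.002753950222636803, 0.3188314259444702), 0.8224948048591614)
True
[[-0.84036269  0.37136192 -0.39481751  0.10068248]
 [-0.54193412 -0.58896958  0.59951835  0.81296651]
 [-0.00989722  0.71777793  0.69620175  0.94210569]
 [ 0.          0.          0.          1.        ]] [[-0.84036269  0.37136192 -0.39481751  0.10068248]
 [-0.54193412 -0.58896958  0.59951835  0.81296651]
 [-0.00989722  0.71777793  0.69620175  0.94210569]
 [ 0.          0.          0.          1.        ]]
```

Run:
```python
import cv2,numpy as np
a=[cv2.imread(f'pics/side{n}.png')[125:200,245:310] for n in (2,4)]
cv2.imwrite('pics/cmp.png',cv2.resize(np.hstack(a),None,fx=6,fy=6,interpolation=2))
```

```text
(no output)
```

View pics/cmp.png

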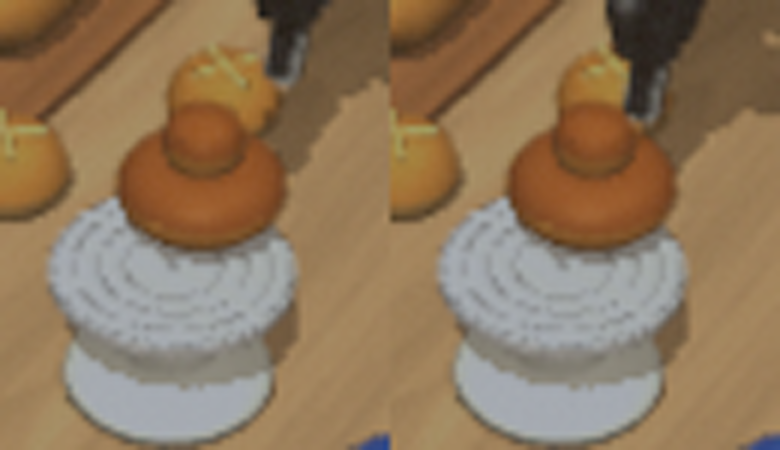

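Emit:
arm_command:
  steps:
    - [[0, 0.0004, -0.0015], [0, 0, 0], 0]
    - [[0, 0.0008, -0.003], [0, 0, 0], 0]
    - [[0, 0.0012, -0.0045], [0, 0, 0], 0]
    - [[0, 0.0016, -0.006], [0, 0, 0], 0]
    - [[0, 0.002, -0.0075], [0, 0, 0], 0]

```text
t: 7.25
tool_pos: [0.5885, -0.1371, 0.1069]
tool_rot: [-0.078, 2.457, -1.884]
contact_force: [0.0, 0.4, -0.1]
opening: 0.0001
```

```bash
cat > look.py <<'E'
import sys
from h import *
n=sys.argv[1]
p=snap('side','side'+n); t=snap('top','top'+n)
a=p['img'][100:200,230:330]; b=t['img'][145:220,260:360]
v=np.hstack([cv2.resize(a,(400,400),interpolation=2),cv2.resize(b,(400,300),interpolation=2)[:300] if 0 else cv2.copyMakeBorder(cv2.resize(b,(400,300),interpolation=2),0,100,0,0,0)])
cv2.imwrite('pics/look'+n+'.png',v[...,::-1])
p0=pickle.load(open('pics/side0.pkl','rb')); g=lambda p:cv2.cvtColor(p['img'],cv2.COLOR_RGB2GRAY)
# head template tracking
T0=g(p0)[139:166,264:293]; S=g(p)[125:190,240:330]
r=cv2.matchTemplate(S,T0,cv2.TM_CCOEFF_NORMED); _,m,_,l=cv2.minMaxLoc(r); print('head+body shift px (col,row)',l[0]+240-264,l[1]+125-139,round(m,3))
o=ctrl.get_obs(); print(o['t'],np.round(o['tool_pos'],4),np.round(o['contact_force'],2))
E
python3 look.py 5
```

```text
head+body shift px (col,row) 0 0 0.752
7.35 [ 0.5885 -0.137   0.1069] [ 0.12 -0.74 -0.37]
```

View pics/look5.png

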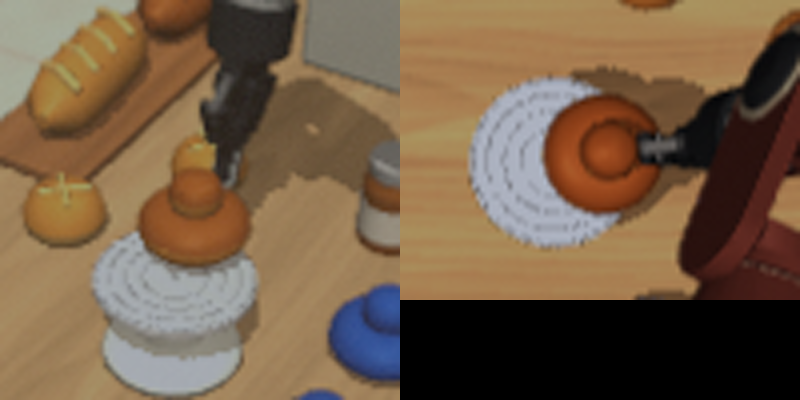

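Run:
```python
from h import *
o=ctrl.get_obs(); X=o['tool_pos']; M=R.from_rotvec(o['tool_rot']).as_matrix(); print(M.round(3))
for n in ('side','top'):
    p=pickle.load(open(f'pics/{n}5.pkl','rb')); print(n,[np.round(proj(p,X-M[:,1]*k),1) for k in (0,.02,.04)])
    a,b=proj(p,X); a,b=int(a),int(b); cv2.imwrite(f'pics/z{n}.png',cv2.resize(p['img'][a-45:a+35,b-45:b+45,::-1],None,fx=8,fy=8,interpolation=0)); print(a-45,b-45)
```

```text
[[-0.998 -0.013  0.066]
 [-0.067  0.259 -0.964]
 [-0.005 -0.966 -0.259]]
side [array([153.7, 283.8]), array([148.8, 284.6]), array([143.8, 285.5])]
108 238
top [array([183.6, 320.8]), array([183. , 323.3]), array([182.5, 325.8])]
138 275
```

View pics/zside.png

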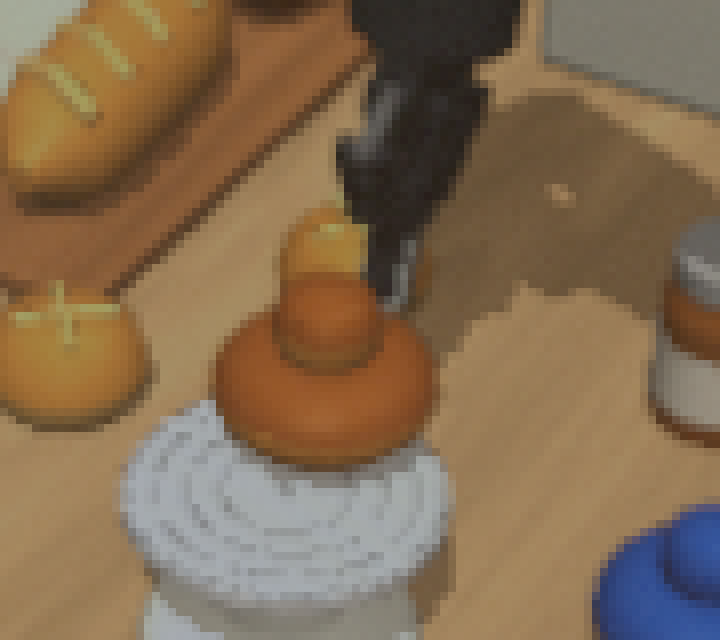

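View pics/ztop.png

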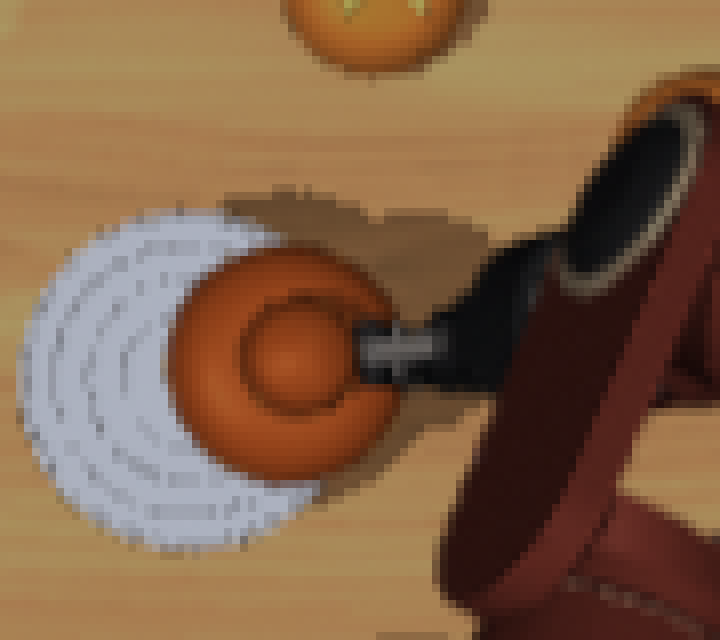

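Run:
```python
from h import *
X=np.array([0.589,-0.145,0.1069]); o=ctrl.get_obs(); M=R.from_rotvec(o['tool_rot']).as_matrix()
p=pickle.load(open('pics/wrist4.pkl','rb'))
for x in (-.011,0):
  for k in (0,.01,.02,.03): print(x,k,np.round(proj(p,X+M@[x,-k,0]),1))
cv2.imwrite('pics/wz.png',cv2.resize(p['img'][210:340,190:340,::-1],None,fx=5,fy=4.6,interpolation=2))
```

```text
-0.011 0 [209.4 263. ]
-0.011 0.01 [215.5 263. ]
-0.011 0.02 [222.3 263.1]
-0.011 0.03 [229.9 263.1]
0 0 [227.2 263. ]
0 0.01 [234.1 263. ]
0 0.02 [241.8 263.1]
0 0.03 [250.4 263.1]
```

View pics/wz.png

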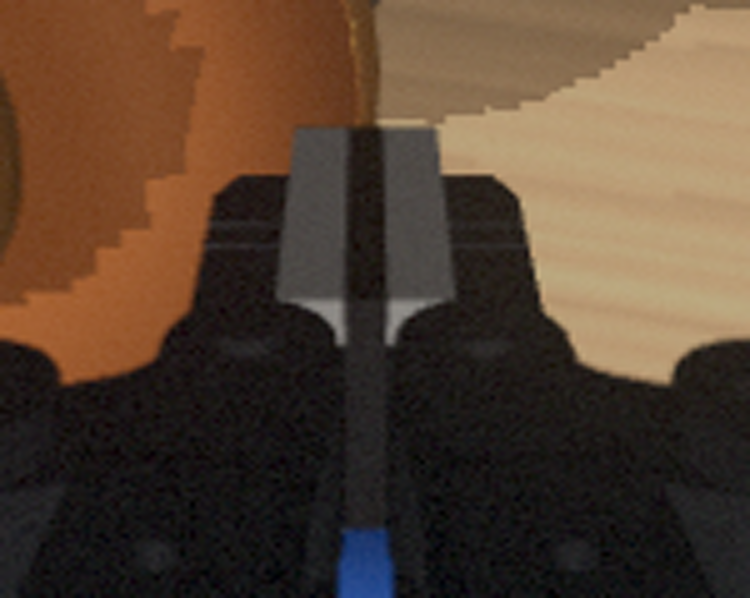

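Run:
```python
from h import *
X=np.array([0.5921,-0.1899,0.107]); o=ctrl.get_obs(); M=R.from_rotvec(o['tool_rot']).as_matrix()
p=pickle.load(open('pics/side2.pkl','rb'))
v=cv2.resize(p['img'][100:170,265:335,::-1],None,fx=8,fy=8,interpolation=0).copy()
for k in (0,.01,.02,.03):
    a,b=proj(p,X+M@[0,-k,0]); print(k,a,b); cv2.circle(v,(int((b-265+.5)*8),int((a-100+.5)*8)),3,(0,255,0) if k==0 else (255,0,255),-1)
cv2.imwrite('pics/s2k.png',v)
p=pickle.load(open('pics/top1.pkl','rb')); X=np.array([0.6286,-0.2032,.2695]); N=R.from_rotvec([-0.11,2.167,-2.175]).as_matrix()
v=cv2.resize(p['img'][130:200,300:380,::-1],None,fx=8,fy=8,interpolation=0).copy()
for k in (0,.01,.02,.03):
    a,b=proj(p,X+N@[0,-k,0]); print(k,a,b); cv2.circle(v,(int((b-300+.5)*8),int((a-130+.5)*8)),3,(0,255,0) if k==0 else (255,0,255),-1)
cv2.imwrite('pics/t1k.png',v)
```

```text
0 146.02858437595677 289.74565350376184
0.01 143.6166527748128 290.19476790680596
0.02 141.18730592626403 290.6470049450506
0.03 138.74038649605822 291.10239116442955
0 165.82468934719122 351.0221421840185
0.01 165.4058571158432 351.82614214212725
0.02 164.97983220799517 352.64395567987106
0.03 164.54642752324307 353.4759422898926
```

View pics/s2k.png

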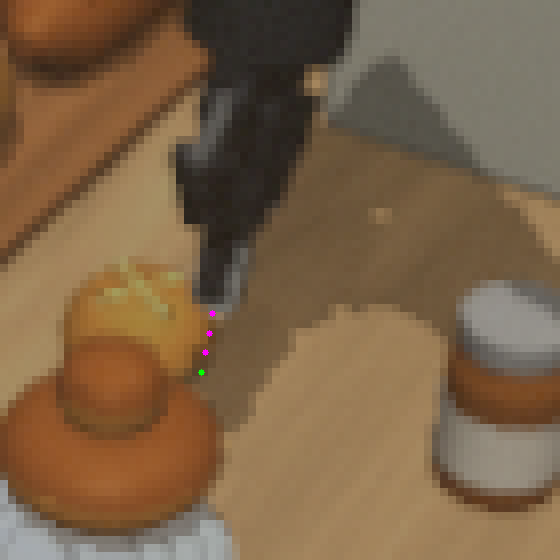

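View pics/t1k.png

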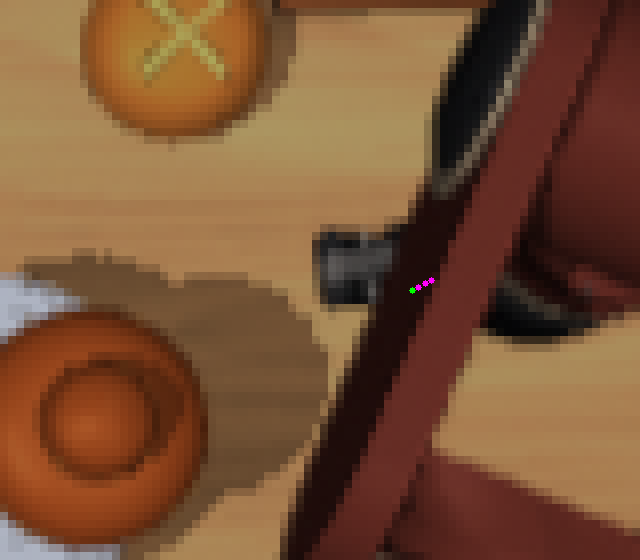

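Emit:
arm_command:
  steps:
    - [[0, -0.003, 0.01], [0, 0, 0], 0]
    - [[0, -0.006, 0.02], [0, 0, 0], 0]
    - [[0, -0.009, 0.032], [0, 0, 0], 0]
    - [[0, -0.011, 0.042], [0, 0, 0], 0]
    - [[0, -0.011, 0.042], [0, 0, 0], 0]

```text
t: 7.85
tool_pos: [0.5915, -0.1822, 0.1065]
tool_rot: [-0.076, 2.457, -1.885]
contact_force: [0.2, 0.4, -0.0]
opening: 0.0002
```

```bash
python3 go.py 0.590 -0.18 0.075 94 20; python3 go.py 0.590 -0.18 0.075 94 15
```

```text
t 7.85 pos [ 0.5915 -0.1822  0.1065] shift [0.0015 0.031  0.0059] turn [-5.   -0.16 -0.32] F [ 0.2  0.4 -0. ] op 0.0002180635222767625
t 7.85 pos [ 0.5915 -0.1822  0.1065] shift [0.0015 0.031  0.0059] turn [ 0.   -0.17 -0.32] F [ 0.2  0.4 -0. ] op 0.0002180635222767625
```

Emit:
arm_command:
  steps:
    - [[0, 0.006, 0.001], [-2, 0, 0], 0]
    - [[0, 0.014, 0.003], [-4, 0, 0], 0]
    - [[0.001, 0.022, 0.004], [-5, 0, 0], 0]
    - [[0.001, 0.029, 0.006], [-5, 0, 0], 0]
    - [[0.001, 0.031, 0.006], [-5, 0, 0], 0]

```text
t: 8.35
tool_pos: [0.5894, -0.1795, 0.073]
tool_rot: [-0.081, 2.542, -1.776]
contact_force: [0.5, 0.0, 0.2]
opening: 0.0
```

```bash
cat > ov.py <<'E'
import sys
from h import *
n=sys.argv[1]; o=ctrl.get_obs(); X=np.array(o['tool_pos']); M=R.from_rotvec(o['tool_rot']).as_matrix(); out=[]
for cam,(r0,r1,c0,c1) in (('side',(110,190,245,325)),('top',(145,225,270,350))):
    p=snap(cam,cam+n); v=cv2.resize(p['img'][r0:r1,c0:c1,::-1],(400,400),interpolation=2).copy()
    a,b=proj(p,X+M@[0,-.031,0]); cv2.circle(v,(int((b-c0+.5)*5),int((a-r0+.5)*5)),2,(0,255,0),-1); out.append(v)
cv2.imwrite('pics/ov'+n+'.png',np.hstack(out)); print(o['t'],X.round(4),'tip',(X+M@[0,-.031,0]).round(4),np.round(o['contact_force'],2))
E
python3 ov.py 6
```

```text
8.35 [ 0.5894 -0.1795  0.073 ] tip [ 0.5901 -0.1901  0.1021] [0.46 0.01 0.22]
```

View pics/ov6.png

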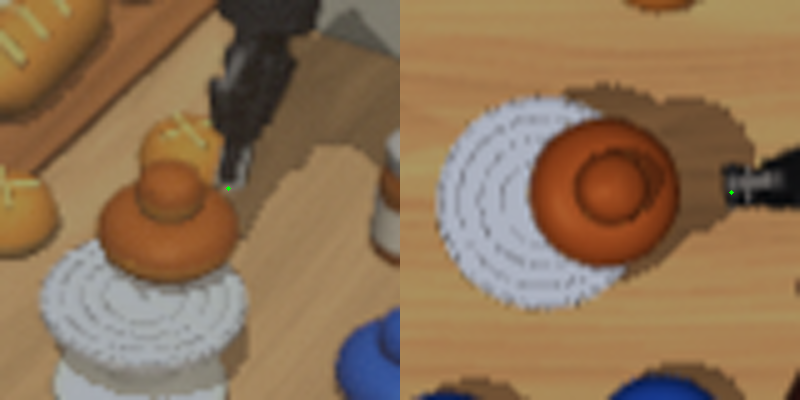

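Emit:
arm_command:
  steps:
    - [[0.001, 0.0014, -0.0038], [0, 0, 0], 0]
    - [[0.002, 0.003, -0.008], [0, 0, 0], 0]
    - [[0.003, 0.0045, -0.0125], [0, 0, 0], 0]
    - [[0.004, 0.006, -0.0165], [0, 0, 0], 0]
    - [[0.004, 0.0075, -0.0207], [0, 0, 0], 0]

```text
t: 8.95
tool_pos: [0.5845, -0.1573, 0.0745]
tool_rot: [-0.081, 2.54, -1.777]
contact_force: [-0.9, -1.3, 0.0]
opening: -0.0
```

Emit:
arm_command:
  steps:
    - [[0, 0.0005, -0.0014], [0, 0, 0], 0]
    - [[0, 0.001, -0.0028], [0, 0, 0], 0]
    - [[0, 0.0015, -0.0042], [0, 0, 0], 0]
    - [[0, 0.002, -0.0056], [0, 0, 0], 0]
    - [[0, 0.0026, -0.007], [0, 0, 0], 0]

```text
t: 9.45
tool_pos: [0.5841, -0.1498, 0.0744]
tool_rot: [-0.08, 2.54, -1.777]
contact_force: [0.0, 0.4, -0.7]
opening: -0.0002
```

```bash
python3 ov.py 7
```

```text
9.45 [ 0.5841 -0.1498  0.0744] tip [ 0.5847 -0.1604  0.1036] [ 0.01  0.37 -0.74]
```

View pics/ov7.png

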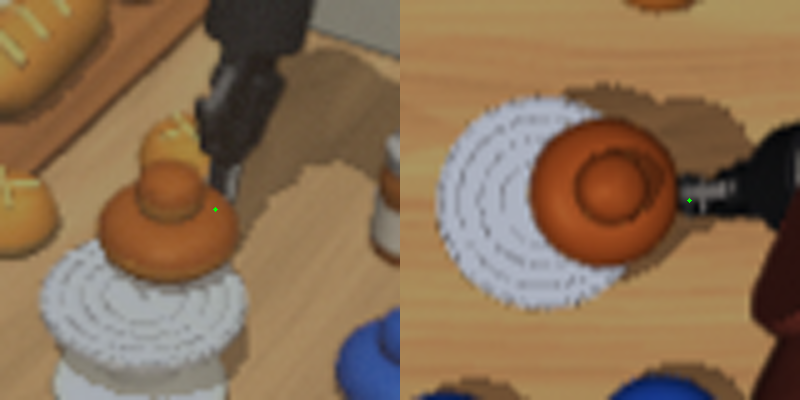

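Emit:
arm_command:
  steps:
    - [[0, 0.0005, -0.0014], [0, 0, 0], 0]
    - [[0, 0.001, -0.0028], [0, 0, 0], 0]
    - [[0, 0.0015, -0.0042], [0, 0, 0], 0]
    - [[0, 0.002, -0.0056], [0, 0, 0], 0]
    - [[0, 0.0026, -0.007], [0, 0, 0], 0]

```text
t: 10.05
tool_pos: [0.5835, -0.1422, 0.0743]
tool_rot: [-0.081, 2.54, -1.777]
contact_force: [-0.1, -0.2, -0.4]
opening: 0.0001
```

```bash
python3 ov.py 8
```

```text
10.05 [ 0.5835 -0.1422  0.0743] tip [ 0.5841 -0.1528  0.1035] [-0.08 -0.17 -0.45]
```

View pics/ov8.png

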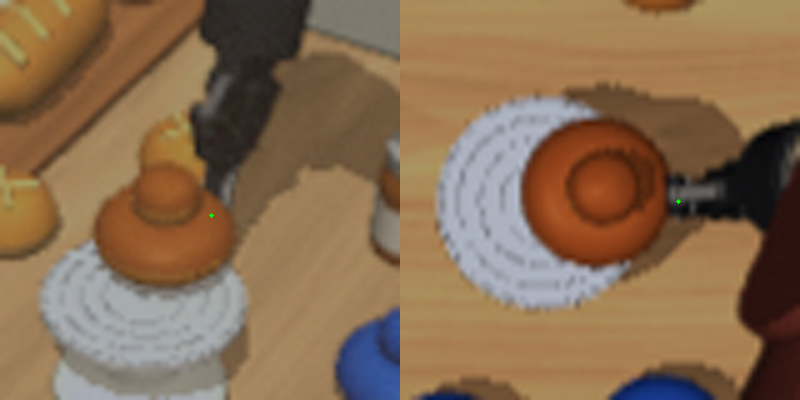

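Emit:
arm_command:
  steps:
    - [[0.0001, 0.0005, -0.0014], [0, -1, 0], 0]
    - [[0.0002, 0.001, -0.0028], [0, -2, 0], 0]
    - [[0.0003, 0.0015, -0.0042], [0, -3, 0], 0]
    - [[0.0004, 0.002, -0.0056], [0, -4, 0], 0]
    - [[0.0005, 0.0026, -0.007], [0, -4, 0], 0]

```text
t: 10.65
tool_pos: [0.5825, -0.1345, 0.0743]
tool_rot: [-0.141, 2.492, -1.741]
contact_force: [0.2, -0.3, 0.3]
opening: 0.0
```

Emit:
arm_command:
  steps:
    - [[0, 0.0005, -0.0014], [0, 0, 0], 0]
    - [[0, 0.001, -0.0028], [0, 0, 0], 0]
    - [[0, 0.0015, -0.0042], [0, 0, 0], 0]
    - [[0, 0.002, -0.0056], [0, 0, 0], 0]
    - [[0, 0.0026, -0.007], [0, 0, 0], 0]

```text
t: 11.15
tool_pos: [0.5815, -0.127, 0.0743]
tool_rot: [-0.141, 2.491, -1.741]
contact_force: [-0.6, -0.4, -0.3]
opening: -0.0003
```

```bash
python3 ov.py 9
```

```text
11.15 [ 0.5815 -0.127   0.0743] tip [ 0.5821 -0.1376  0.1034] [-0.62 -0.38 -0.29]
```

View pics/ov9.png

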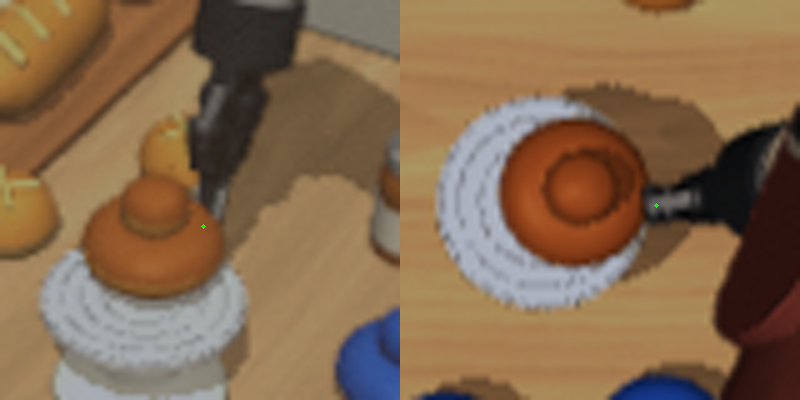

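```bash
sed -i 's/def measure(p,win,psel=None,tag=None,c0=(0.588,-0.09)):/def measure(p,win,psel=None,tag=None,c0=(0.588,-0.09),st=135):/; s/\[...,1\]>135)/[...,1]>st)/' h.py
python3 - <<'E'
from h import *
for n in (1,7,8,9):
    p=pickle.load(open(f'pics/top{n}.pkl','rb')); print(n); measure(p,(150,225,260,345),lambda x,y:x<315,'vt%d'%n,st=165)
E
```

```text
1
brioche [ 0.5906 -0.0998] 1-IoU 0.064
plate [ 0.5864 -0.0606] rms 0.0011 n 82 off [ 0.0043 -0.0392]
7
brioche [ 0.5908 -0.0994] 1-IoU 0.071
plate [ 0.5864 -0.0606] rms 0.0011 n 82 off [ 0.0044 -0.0387]
8
brioche [ 0.5913 -0.0942] 1-IoU 0.072
plate [ 0.5863 -0.0606] rms 0.0011 n 81 off [ 0.005  -0.0336]
9
brioche [ 0.5908 -0.0788] 1-IoU 0.093
plate [ 0.5866 -0.0605] rms 0.001 n 81 off [ 0.0042 -0.0183]
```

Emit:
arm_command:
  steps:
    - [[0, -0.001, 0.003], [0, 0, 0], 0]
    - [[-0.001, -0.002, 0.006], [0, 0, 0], 0]
    - [[-0.005, -0.002, 0.006], [0, 0, 0], 0]
    - [[-0.008, -0.0015, 0.005], [0, 0, 0], 0]
    - [[-0.008, -0.001, 0.003], [0, 0, 0], 0]

```text
t: 11.75
tool_pos: [0.5903, -0.1288, 0.0744]
tool_rot: [-0.141, 2.492, -1.741]
contact_force: [-0.6, 0.0, -0.1]
opening: 0.0004
```

Emit:
arm_command:
  steps:
    - [[0, 0.0005, -0.0014], [0, 0, 0], 0]
    - [[0, 0.001, -0.0028], [0, 0, 0], 0]
    - [[0, 0.0015, -0.0042], [0, 0, 0], 0]
    - [[0, 0.002, -0.0056], [0, 0, 0], 0]
    - [[0, 0.0026, -0.007], [0, 0, 0], 0]

```text
t: 12.25
tool_pos: [0.5893, -0.1214, 0.0744]
tool_rot: [-0.141, 2.491, -1.741]
contact_force: [0.6, -1.2, -0.8]
opening: -0.0
```

Emit:
arm_command:
  steps:
    - [[0, 0.0005, -0.0014], [0, 0, 0], 0]
    - [[0, 0.001, -0.0028], [0, 0, 0], 0]
    - [[0, 0.0015, -0.0042], [0, 0, 0], 0]
    - [[0, 0.002, -0.0056], [0, 0, 0], 0]
    - [[0, 0.0023, -0.0063], [0, 0, 0], 0]

```text
t: 12.75
tool_pos: [0.5883, -0.1145, 0.0744]
tool_rot: [-0.141, 2.491, -1.741]
contact_force: [0.4, -1.7, -0.2]
opening: 0.0001
```

```bash
python3 ov.py 10
python3 - <<'E'
from h import *
p=pickle.load(open(f'pics/top10.pkl','rb')); measure(p,(150,225,260,345),lambda x,y:x<310,'vt10',st=165)
E
```

```text
12.75 [ 0.5883 -0.1145  0.0744] tip [ 0.5889 -0.1252  0.1035] [ 0.39 -1.73 -0.16]
brioche [ 0.5912 -0.0647] 1-IoU 0.104
plate [ 0.5863 -0.0607] rms 0.001 n 81 off [ 0.0049 -0.004 ]
```

View pics/ov10.png

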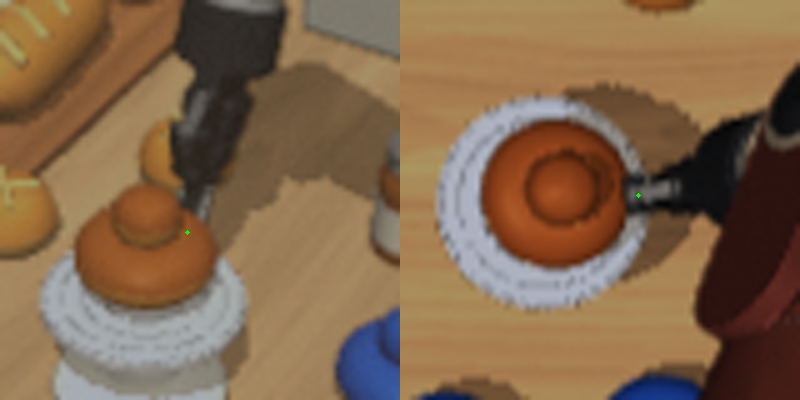

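Emit:
arm_command:
  steps:
    - [[0, -0.001, 0.003], [0, 0, 0], 0]
    - [[0, -0.003, 0.01], [0, 0, 0], 0]
    - [[0, -0.007, 0.02], [0, 0, 0], 0]
    - [[0, -0.012, 0.033], [0, 0, 0], 0]
    - [[0, -0.015, 0.043], [0, 0, 0], 0]

```text
t: 13.35
tool_pos: [0.5947, -0.1615, 0.074]
tool_rot: [-0.14, 2.491, -1.742]
contact_force: [1.1, 0.2, -0.4]
opening: 0.0
```

```bash
python3 go.py 0.64 -0.12 0.30 110 0
```

```text
t 13.35 pos [ 0.5947 -0.1615  0.074 ] shift [-0.0567 -0.199  -0.1098] turn [ 19.72 -12.03  -3.77] F [ 1.1  0.2 -0.4] op 9.167305327968522e-07
```

Emit:
arm_command:
  steps:
    - [[0, -0.038, -0.012], [0, 0, 0], 0]
    - [[-0.005, -0.08, -0.028], [3, -2, -0.5], 0]
    - [[-0.02, -0.12, -0.05], [9, -5, -1.5], 0]
    - [[-0.04, -0.16, -0.08], [15, -9, -3], 0]
    - [[-0.055, -0.19, -0.1], [19.7, -12, -3.8], 0]

```text
t: 13.85
tool_pos: [0.6407, -0.1264, 0.2923]
tool_rot: [-0.356, 2.025, -2.035]
contact_force: [0.9, 0.3, 0.1]
opening: 0.0
```

Emit:
arm_command:
  steps:
    - [[0, -0.003, -0.005], [0, 0, 0], 0]
    - [[0, -0.003, -0.005], [0, 0, 0], 0]

```text
t: 14.05
tool_pos: [0.6401, -0.1213, 0.2981]
tool_rot: [-0.353, 2.021, -2.034]
contact_force: [0.4, 0.1, -0.6]
opening: -0.0002
```

Run:
```python
from h import *
p=snap('wrist','wrist11'); t=snap('top','top11'); snap('side','side11')
print(ctrl.get_obs()['t'],ctrl.get_obs()['tool_pos'])
b,c=measure(t,(150,225,260,345),lambda x,y:x<310,'vt11',st=165)
```

```text
14.2 [ 0.63782015 -0.12269944  0.29217079]
brioche [ 0.499 -0.136] 1-IoU 0.421
plate [ 0.5859 -0.0619] rms 0.0152 n 137 off [-0.0869 -0.074 ]
```

View pics/wrist11.png

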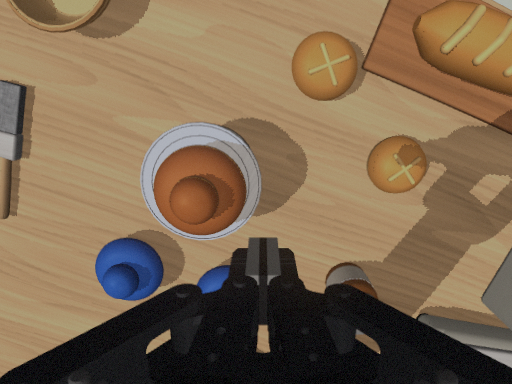

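Run:
```python
from h import *
p=pickle.load(open('pics/wrist11.pkl','rb'))
for st in (135,):
    measure(p,(110,250,130,275),lambda x,y:(x<185 and y<232) ,'vw11',st=st,c0=(0.589,-0.064))
    measure(p,(110,250,130,275),None ,None,st=st,c0=(0.589,-0.064))
```

```text
brioche [ 0.5892 -0.0646] 1-IoU 0.014
plate [ 0.5883 -0.0605] rms 0.0004 n 125 off [ 0.0009 -0.004 ]
brioche [ 0.5892 -0.0646] 1-IoU 0.014
plate [ 0.5883 -0.0602] rms 0.0005 n 344 off [ 0.0009 -0.0044]
```

View pics/vw11.png

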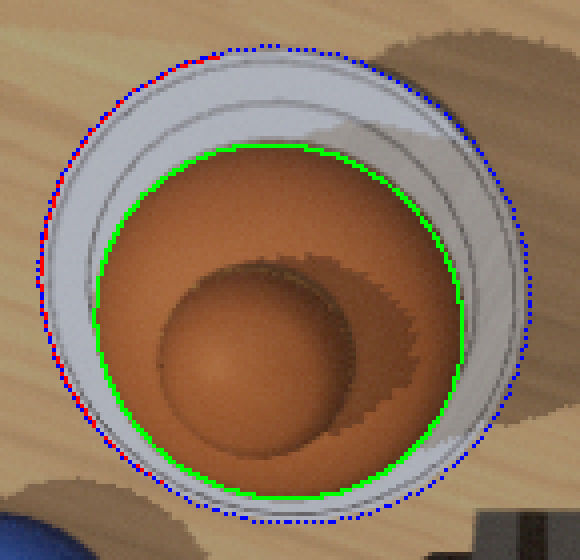

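```bash
python3 go.py 0.617 -0.162 0.13 107 20
```

```text
t 14.2 pos [ 0.6378 -0.1227  0.2922] shift [0.0327 0.1623 0.0295] turn [-20.13   2.92   0.61] F [ 0.1  0.5 -0.5] op 7.411528815093916e-05
```

Emit:
arm_command:
  steps:
    - [[0.008, 0.03, 0.014], [-4, 0.6, 0], 0]
    - [[0.017, 0.065, 0.028], [-9, 1.3, 0.2], 0]
    - [[0.026, 0.1, 0.03], [-14, 2, 0.4], 0]
    - [[0.032, 0.135, 0.03], [-19, 2.8, 0.6], 0]
    - [[0.033, 0.16, 0.03], [-20.1, 2.9, 0.6], 0]

```text
t: 14.7
tool_pos: [0.6134, -0.1646, 0.1257]
tool_rot: [-0.363, 2.429, -1.69]
contact_force: [-0.5, 0.4, 0.0]
opening: 0.0002
```

```bash
python3 go.py 0.6145 -0.148 0.0745 107 20
```

```text
t 14.7 pos [ 0.6134 -0.1646  0.1257] shift [-0.0062  0.0534  0.0032] turn [ 0.38 -0.4   0.28] F [-0.5  0.4  0. ] op 0.0002464139572319425
```

Emit:
arm_command:
  steps:
    - [[-0.002, 0.015, 0.002], [0, 0, 0], 0]
    - [[-0.004, 0.03, 0.003], [0, 0, 0], 0]
    - [[-0.006, 0.045, 0.003], [0, 0, 0], 0]
    - [[-0.006, 0.053, 0.003], [0, 0, 0], 0]
    - [[-0.006, 0.0535, 0.003], [0, 0, 0], 0]

```text
t: 15.2
tool_pos: [0.6142, -0.1465, 0.0743]
tool_rot: [-0.365, 2.427, -1.69]
contact_force: [-0.1, 0.3, -0.2]
opening: -0.0001
```

```bash
python3 go.py 0.6024 -0.1075 0.0745 107 20; python3 ov.py 12
```

```text
t 15.2 pos [ 0.6142 -0.1465  0.0743] shift [-0.      0.0139 -0.0382] turn [ 0.38 -0.3   0.33] F [-0.1  0.3 -0.2] op -0.0001465271189501573
15.2 [ 0.6142 -0.1465  0.0743] tip [ 0.6175 -0.1567  0.1033] [-0.09  0.27 -0.25]
```

View pics/ov12.png

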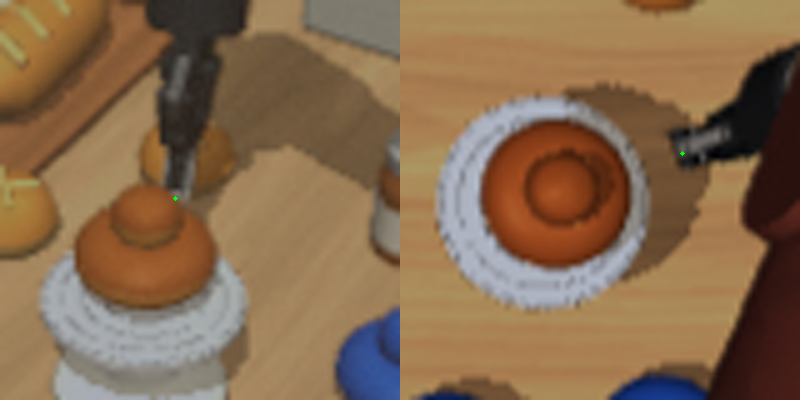

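Emit:
arm_command:
  steps:
    - [[0.001, 0.002, -0.0055], [0, 0, 0], 0]
    - [[0.002, 0.0042, -0.0115], [0, 0, 0], 0]
    - [[0.003, 0.0064, -0.0175], [0, 0, 0], 0]
    - [[0.003, 0.0085, -0.023], [0, 0, 0], 0]
    - [[0.003, 0.01, -0.0275], [0, 0, 0], 0]

```text
t: 15.8
tool_pos: [0.6034, -0.1198, 0.0759]
tool_rot: [-0.363, 2.426, -1.691]
contact_force: [0.3, -0.2, 0.0]
opening: 0.0002
```

Emit:
arm_command:
  steps:
    - [[0, 0.0005, -0.0014], [0, 0, 0], 0]
    - [[0, 0.001, -0.0026], [0, 0, 0], 0]
    - [[0, 0.0014, -0.0038], [0, 0, 0], 0]
    - [[0, 0.0018, -0.005], [0, 0, 0], 0]
    - [[0, 0.0022, -0.006], [0, 0, 0], 0]

```text
t: 16.3
tool_pos: [0.6016, -0.1137, 0.0759]
tool_rot: [-0.363, 2.426, -1.691]
contact_force: [-0.2, -0.5, 0.0]
opening: 0.0003
```

```bash
python3 go.py 0.6024 -0.1075 0.0745 107 20; python3 ov.py 13
```

```text
t 16.3 pos [ 0.6016 -0.1137  0.0759] shift [-0.0026  0.0032 -0.0048] turn [ 0.29 -0.31  0.22] F [-0.2 -0.5  0. ] op 0.0003019975438639577
16.3 [ 0.6016 -0.1137  0.0759] tip [ 0.6048 -0.1239  0.1049] [-0.18 -0.47  0.05]
```

View pics/ov13.png

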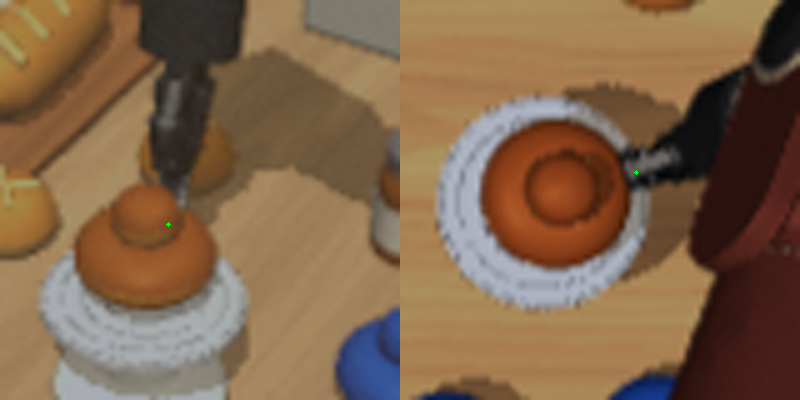

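Emit:
arm_command:
  steps:
    - [[0, 0.0004, -0.0011], [0, 0, 0], 0]
    - [[0, 0.0008, -0.0022], [0, 0, 0], 0]
    - [[0, 0.0012, -0.0033], [0, 0, 0], 0]
    - [[0, 0.0016, -0.0044], [0, 0, 0], 0]
    - [[0, 0.0019, -0.0053], [0, 0, 0], 0]

```text
t: 16.9
tool_pos: [0.5999, -0.1081, 0.0759]
tool_rot: [-0.363, 2.426, -1.691]
contact_force: [0.2, -1.2, 0.6]
opening: 0.0001
```

Emit:
arm_command:
  steps:
    - [[0, 0, 0], [0, 0, 0], 0]
    - [[0, -0.0005, 0.0014], [0, 0, 0], 0]
    - [[0, -0.003, 0.008], [0, 0, 0], 0]
    - [[0, -0.008, 0.022], [0, 0, 0], 0]
    - [[0, -0.014, 0.039], [0, 0, 0], 0]

```text
t: 17.4
tool_pos: [0.6122, -0.1489, 0.0756]
tool_rot: [-0.363, 2.425, -1.691]
contact_force: [-0.4, -0.6, -0.6]
opening: 0.0001
```

```bash
python3 go.py 0.64 -0.12 0.30 130 0
```

```text
t 17.4 pos [ 0.6122 -0.1489  0.0756] shift [-0.0338 -0.2039 -0.0963] turn [ 20.06 -23.    -3.8 ] F [-0.4 -0.6 -0.6] op 9.703459382991061e-05
```

Emit:
arm_command:
  steps:
    - [[0, -0.038, -0.012], [0, 0, 0], 0]
    - [[-0.003, -0.08, -0.028], [3, -4, -0.5], 0]
    - [[-0.012, -0.12, -0.05], [9, -9, -1.5], 0]
    - [[-0.024, -0.16, -0.075], [14, -15, -2.5], 0]
    - [[-0.033, -0.19, -0.09], [18, -20, -3.5], 0]

```text
t: 17.9
tool_pos: [0.6413, -0.1221, 0.2901]
tool_rot: [-0.627, 1.878, -1.82]
contact_force: [1.3, 0.8, -0.0]
opening: 0.0
```

Emit:
arm_command:
  steps:
    - [[0, -0.006, -0.003], [1, -2, 0], 0]
    - [[0, -0.006, -0.003], [1, -2, 0], 0]
    - [[0, -0.006, -0.003], [1, -2, 0], 0]

```text
t: 18.2
tool_pos: [0.6395, -0.1208, 0.2954]
tool_rot: [-0.648, 1.84, -1.813]
contact_force: [0.4, -0.9, -0.0]
opening: -0.0003
```

Run:
```python
from h import *
p=snap('wrist','wrist14'); t=snap('top','top14'); snap('side','side14')
print(ctrl.get_obs()['t'],ctrl.get_obs()['tool_pos'])
```

```text
18.35 [ 0.63882365 -0.12077754  0.29337912]
```

View pics/wrist14.png

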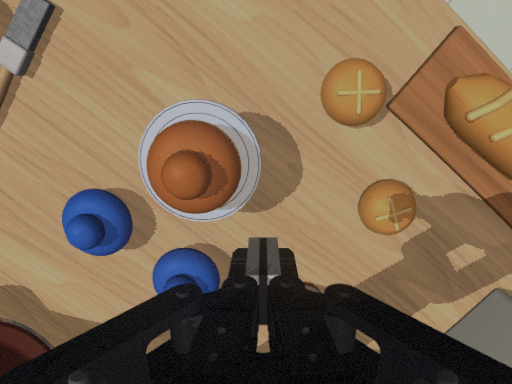

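View pics/side14.png

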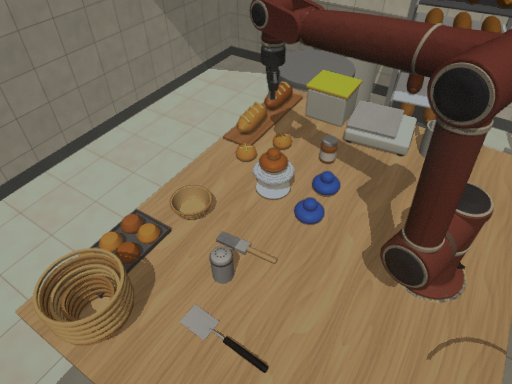

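Run:
```python
from h import *
p=pickle.load(open('pics/wrist14.pkl','rb'))
measure(p,(90,232,130,272),lambda x,y:(x<190 and y<205) ,'vw14',c0=(0.589,-0.062))
measure(p,(90,232,130,272),None ,None,c0=(0.589,-0.062))
t=pickle.load(open('pics/top14.pkl','rb'))
v=cv2.resize(t['img'][150:225,255:345,::-1],None,fx=6,fy=6,interpolation=2); cv2.imwrite('pics/t14.png',v)
measure(t,(150,225,260,345),lambda x,y:x<305,None,st=165,c0=(.589,-.062))
s=pickle.load(open('pics/side14.pkl','rb')); measure(s,(130,185,250,300),None,'vs14',c0=(.589,-.062),st=120)
```

```text
brioche [ 0.5884 -0.0598] 1-IoU 0.015
plate [ 0.5883 -0.0604] rms 0.0004 n 124 off [0.0002 0.0007]
brioche [ 0.5884 -0.0598] 1-IoU 0.015
plate [ 0.5883 -0.0601] rms 0.0005 n 349 off [0.0001 0.0003]
brioche [ 0.4969 -0.1488] 1-IoU 0.394
plate [ 0.5861 -0.0626] rms 0.0138 n 127 off [-0.0891 -0.0862]
brioche [ 0.5936 -0.0666] 1-IoU 0.131
plate [ 0.5824 -0.0509] rms 0.006 n 77 off [ 0.0113 -0.0157]
```

View pics/vw14.png

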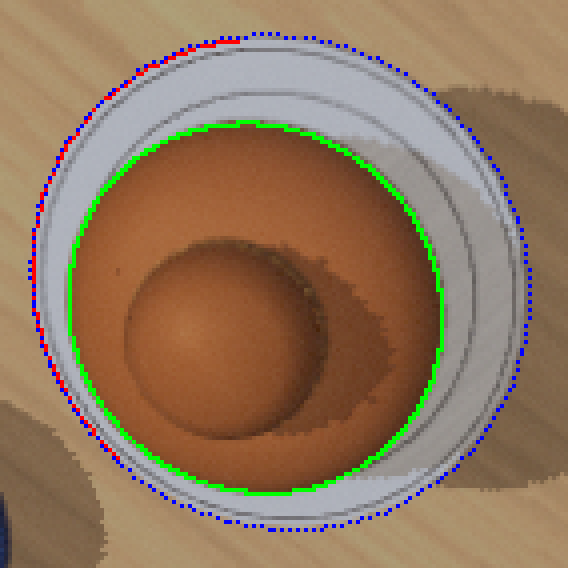

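View pics/t14.png

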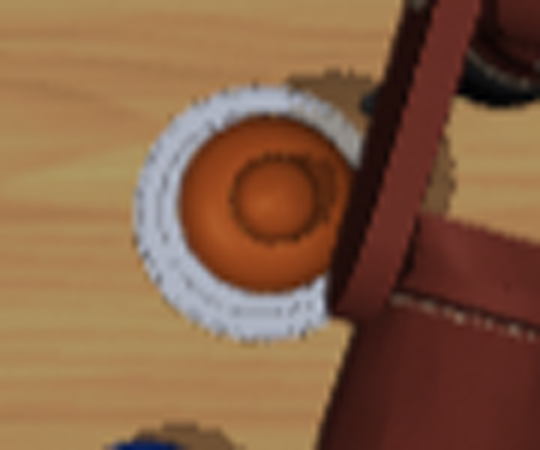

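View pics/vs14.png

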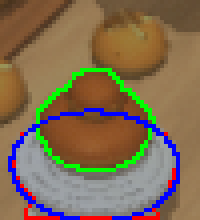

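```bash
python3 go.py 0.60 -0.03 0.31 180 0; python3 -c "
from h import *
print(np.round(ctrl.get_obs()['q'],3))"
```

```text
t 18.35 pos [ 0.6388 -0.1208  0.2934] shift [-0.0272 -0.0151 -0.0952] turn [  0.73 -50.89  -0.58] F [ 0.3 -0.2  0.3] op 0.00026659262379186095
[-0.307  0.08   1.426  0.012  1.647  0.582]
```

Emit:
arm_command:
  steps:
    - [[-0.003, -0.005, -0.015], [0, -8, 0], 0]
    - [[-0.008, -0.01, -0.035], [0, -16, 0], 0]
    - [[-0.015, -0.017, -0.055], [0, -24, 0], 0]
    - [[-0.022, -0.017, -0.075], [0, -32, 0], 0]
    - [[-0.027, -0.017, -0.095], [0, -40, 0], 0]

```text
t: 18.85
tool_pos: [0.5994, -0.0302, 0.3104]
tool_rot: [-1.113, 1.359, -1.329]
contact_force: [0.8, 0.6, -0.2]
opening: -0.0
```

Emit:
arm_command:
  steps:
    - [[0, 0, 0], [0, -6, 0], 0]
    - [[0, 0, 0], [0, -11, 0], 0]
    - [[0, 0, 0], [0, -11, 0], 0]

```text
t: 19.15
tool_pos: [0.599, -0.0305, 0.3086]
tool_rot: [-1.209, 1.222, -1.188]
contact_force: [0.4, 0.0, -0.4]
opening: -0.0006
```

Run:
```python
from h import *
p=snap('wrist','wrist15'); t=snap('top','top15'); print(ctrl.get_obs()['t'],ctrl.get_obs()['tool_pos'])
```

```text
19.25 [ 0.59922601 -0.03064704  0.30913559]
```

View pics/wrist15.png

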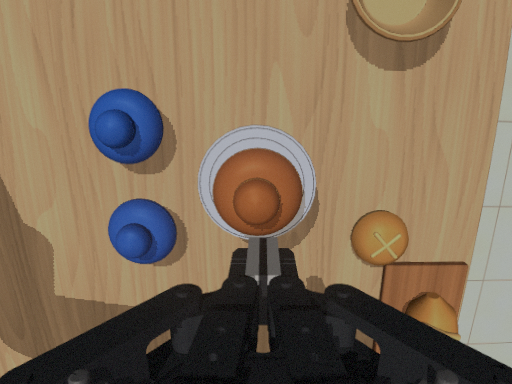

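Run:
```python
from h import *
p=pickle.load(open('pics/wrist15.pkl','rb'))
measure(p,(115,247,190,325),lambda x,y:y<190 ,'vw15',c0=(0.589,-0.062))
```

```text
brioche [ 0.5897 -0.0611] 1-IoU 0.019
plate [ 0.5877 -0.0597] rms 0.0004 n 179 off [ 0.002  -0.0014]
```

View pics/vw15.png

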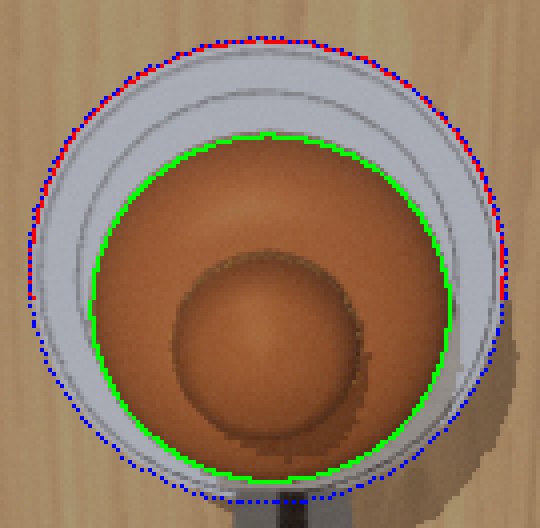

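Emit:
arm_command:
  steps:
    - [[0.008, 0, 0.035], [0, 0, 0], 0]
    - [[0.017, 0.015, 0.07], [-4, 0, 0], 0]
    - [[0.026, 0.05, 0.087], [-10, 0, 0], 0]
    - [[0.031, 0.09, 0.087], [-16, 0, 0], 0]
    - [[0.031, 0.13, 0.087], [-20, 0, 0], 0]

```text
t: 19.75
tool_pos: [0.6856, -0.0606, 0.175]
tool_rot: [-1.462, 1.476, -1.001]
contact_force: [0.6, 0.1, -0.3]
opening: 0.0002
```

```bash
python3 go.py 0.686 -0.062 0.0755 180 20
```

```text
t 19.75 pos [ 0.6856 -0.0606  0.175 ] shift [0.0028 0.0928 0.0358] turn [ 0.87  0.32 -0.78] F [ 0.6  0.1 -0.3] op 0.00019007231373653898
```

Emit:
arm_command:
  steps:
    - [[0, 0.025, 0.01], [0, 0, 0], 0]
    - [[0.001, 0.05, 0.019], [0, 0, 0], 0]
    - [[0.002, 0.073, 0.028], [0, 0, 0], 0]
    - [[0.002, 0.09, 0.035], [0, 0, 0], 0]
    - [[0.002, 0.0925, 0.036], [0, 0, 0], 0]

```text
t: 20.25
tool_pos: [0.6843, -0.0611, 0.0719]
tool_rot: [-1.465, 1.482, -0.998]
contact_force: [-0.8, 0.1, -0.3]
opening: -0.0
```

```bash
python3 go.py 0.6372 -0.062 0.0755 180 20; python3 ov.py 16
```

```text
t 20.25 pos [ 0.6843 -0.0611  0.0719] shift [ 0.0009  0.0137 -0.0452] turn [ 1.21  0.26 -0.85] F [-0.8  0.1 -0.3] op -1.7806479653071475e-05
20.25 [ 0.6843 -0.0611  0.0719] tip [ 0.6955 -0.0616  0.1008] [-0.79  0.06 -0.28]
```

View pics/ov16.png

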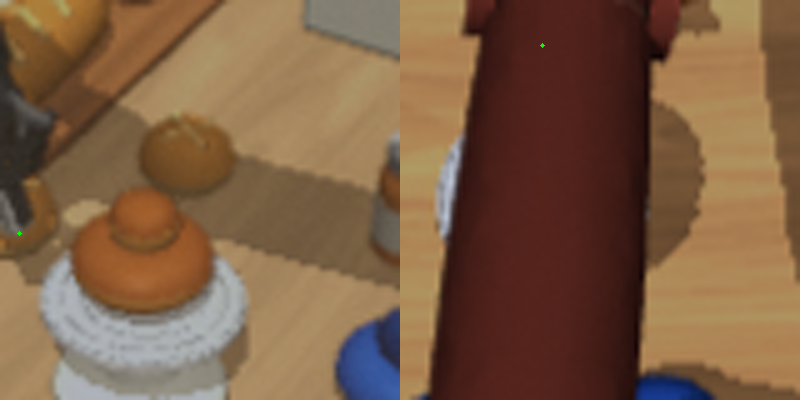

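Emit:
arm_command:
  steps:
    - [[0, 0.001, -0.006], [0, 0, 0], 0]
    - [[0, 0.0025, -0.0125], [0, 0, 0], 0]
    - [[0, 0.0045, -0.0195], [0, 0, 0], 0]
    - [[0, 0.007, -0.026], [0, 0, 0], 0]
    - [[0, 0.009, -0.032], [0, 0, 0], 0]

```text
t: 20.85
tool_pos: [0.6523, -0.0613, 0.0789]
tool_rot: [-1.462, 1.477, -1.001]
contact_force: [-0.3, 0.2, 0.3]
opening: -0.0002
```

Emit:
arm_command:
  steps:
    - [[0, 0.0006, -0.0016], [0, 0, 0], 0]
    - [[0, 0.0012, -0.0032], [0, 0, 0], 0]
    - [[0, 0.0016, -0.0044], [0, 0, 0], 0]
    - [[0, 0.002, -0.0055], [0, 0, 0], 0]
    - [[0, 0.0023, -0.0065], [0, 0, 0], 0]

```text
t: 21.35
tool_pos: [0.6455, -0.0613, 0.079]
tool_rot: [-1.462, 1.477, -1.001]
contact_force: [-0.4, -0.6, 0.6]
opening: -0.0
```

```bash
python3 go.py 0.6372 -0.062 0.0755 180 20; python3 ov.py 17
```

```text
t 21.35 pos [ 0.6455 -0.0613  0.079 ] shift [ 0.0008  0.0062 -0.0065] turn [ 0.9   0.28 -0.79] F [-0.4 -0.6  0.6] op -1.6766513240611267e-05
21.35 [ 0.6455 -0.0613  0.079 ] tip [ 0.6566 -0.0617  0.1079] [-0.37 -0.63  0.63]
```

View pics/ov17.png

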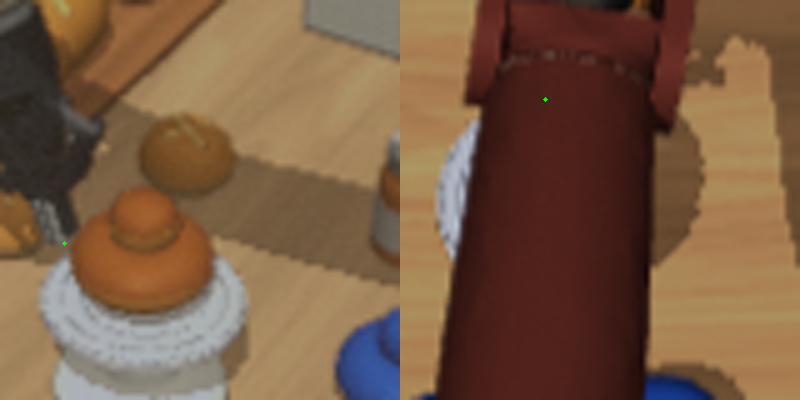

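Emit:
arm_command:
  steps:
    - [[0, 0.0012, -0.0016], [0, 0, 0], 0]
    - [[0, 0.0024, -0.003], [0, 0, 0], 0]
    - [[0, 0.0036, -0.0042], [0, 0, 0], 0]
    - [[0, 0.0044, -0.0054], [0, 0, 0], 0]
    - [[0, 0.005, -0.0066], [0, 0, 0], 0]

```text
t: 21.95
tool_pos: [0.6375, -0.0612, 0.0766]
tool_rot: [-1.462, 1.477, -1.001]
contact_force: [0.8, 0.1, 0.1]
opening: -0.0001
```

```bash
python3 go.py 0.6372 -0.062 0.0765 180 20; python3 ov.py 18
```

```text
t 21.95 pos [ 0.6375 -0.0612  0.0766] shift [ 0.0008  0.0002 -0.0002] turn [ 0.89  0.28 -0.79] F [0.8 0.1 0.1] op -5.755494110974812e-05
21.95 [ 0.6375 -0.0612  0.0766] tip [ 0.6485 -0.0617  0.1056] [0.78 0.11 0.08]
```

View pics/ov18.png

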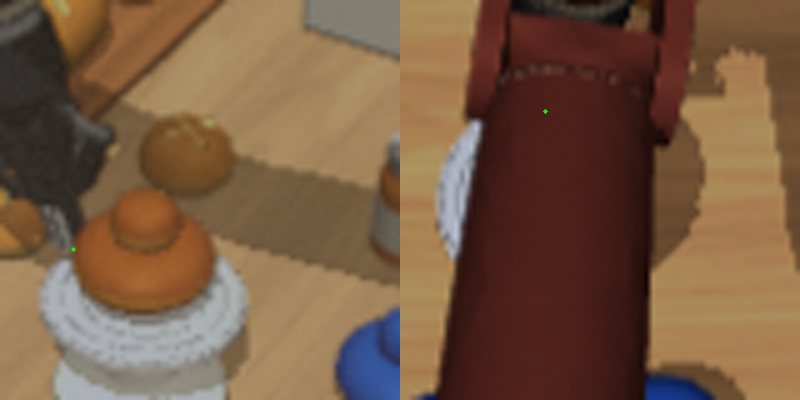

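Emit:
arm_command:
  steps:
    - [[0, -0.0005, 0.0015], [0, 0, 0], 0]
    - [[0, -0.003, 0.008], [0, 0, 0], 0]
    - [[0, -0.008, 0.022], [0, 0, 0], 0]
    - [[0, -0.014, 0.036], [0, 0, 0], 0]
    - [[0, -0.05, 0.028], [0, 0, 0], 0]

```text
t: 22.55
tool_pos: [0.6789, -0.0611, 0.107]
tool_rot: [-1.468, 1.486, -0.993]
contact_force: [-0.2, 0.1, 0.5]
opening: 0.0001
```

```bash
python3 go.py 0.60 -0.03 0.31 180 0
```

```text
t 22.55 pos [ 0.6789 -0.0611  0.107 ] shift [-0.0345 -0.1594 -0.1477] turn [21.52  0.16 -0.95] F [-0.2  0.1  0.5] op 9.068584864667427e-05
```

Emit:
arm_command:
  steps:
    - [[0, -0.04, -0.015], [0, 0, 0], 0]
    - [[0, -0.08, -0.03], [4, 0, 0], 0]
    - [[-0.01, -0.12, -0.05], [10, 0, 0], 0]
    - [[-0.02, -0.14, -0.09], [16, 0, 0], 0]
    - [[-0.03, -0.155, -0.13], [21.5, 0, -0.9], 0]

```text
t: 23.05
tool_pos: [0.6156, -0.0346, 0.303]
tool_rot: [-1.204, 1.202, -1.211]
contact_force: [-0.0, -0.1, 1.4]
opening: -0.0002
```

Emit:
arm_command:
  steps:
    - [[-0.004, -0.005, -0.014], [0, 0, 0], 0]
    - [[-0.004, -0.005, -0.014], [0, 0, 0], 0]
    - [[-0.004, -0.005, -0.014], [0, 0, 0], 0]

```text
t: 23.35
tool_pos: [0.602, -0.0307, 0.3079]
tool_rot: [-1.204, 1.202, -1.211]
contact_force: [0.2, 0.2, -0.4]
opening: -0.0003
```

Run:
```python
from h import *
p=snap('wrist','wrist19'); print(ctrl.get_obs()['t'],ctrl.get_obs()['tool_pos'])
measure(p,(115,247,190,325),lambda x,y:y<190 ,'vw19',c0=(0.589,-0.062))
```

```text
23.4 [ 0.60207093 -0.03084454  0.30658539]
brioche [ 0.5888 -0.0613] 1-IoU 0.018
plate [ 0.5877 -0.0596] rms 0.0004 n 187 off [ 0.001  -0.0017]
```

View pics/vw19.png

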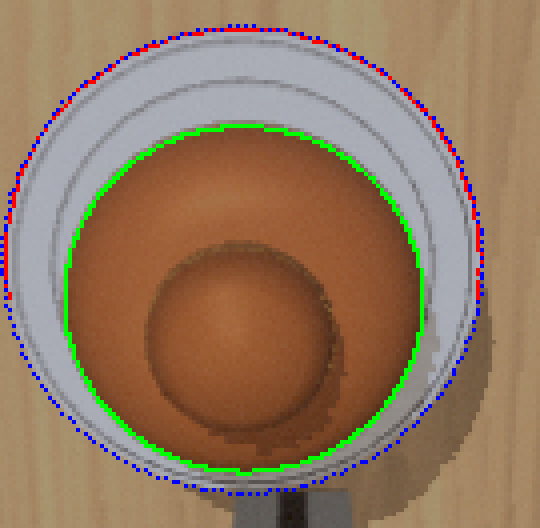

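Emit:
arm_command:
  steps:
    - [[0.04, -0.01, 0], [0, 0, 0], 0]
    - [[0.08, -0.02, 0], [0, 0, 0], 0]
    - [[0.12, -0.03, 0], [0, 0, 0], 0]
    - [[0.16, -0.03, 0], [0, 0, 0], 0]
    - [[0.2, -0.03, 0], [0, 0, 0], 0]

```text
t: 23.9
tool_pos: [0.6031, -0.2332, 0.3341]
tool_rot: [-1.206, 1.207, -1.208]
contact_force: [-0.2, 0.0, 0.4]
opening: -0.0002
```

Emit:
arm_command:
  steps:
    - [[0.04, 0, 0], [0, 0, 0], 0]
    - [[0.06, 0, 0], [0, 0, 0], 0]
    - [[0.06, 0, 0], [0, 0, 0], 0]
    - [[0.06, 0, 0], [0, 0, 0], 0]

```text
t: 24.3
tool_pos: [0.6036, -0.2932, 0.3322]
tool_rot: [-1.206, 1.21, -1.205]
contact_force: [-0.2, -0.2, 1.0]
opening: 0.0002
```

Run:
```python
from h import *
t=snap('top','top20'); s=snap('side','side20'); print(ctrl.get_obs()['t'],ctrl.get_obs()['tool_pos'])
measure(t,(150,225,260,345),None,'vt20',st=165,c0=(.589,-.062))
v=np.hstack([cv2.resize(s['img'][100:230,180:340],(400,325)),cv2.resize(t['img'][110:250,170:400],(400,243)).repeat(1,0)[:243] if 0 else cv2.copyMakeBorder(cv2.resize(t['img'][110:250,170:400],(400,243)),0,82,0,0,0)])
cv2.imwrite('pics/fin.png',v[...,::-1])
```

```text
24.4 [ 0.60370076 -0.2920765   0.33352477]
brioche [ 0.5887 -0.0612] 1-IoU 0.089
plate [ 0.5863 -0.0598] rms 0.0012 n 118 off [ 0.0024 -0.0014]
```

View pics/fin.png

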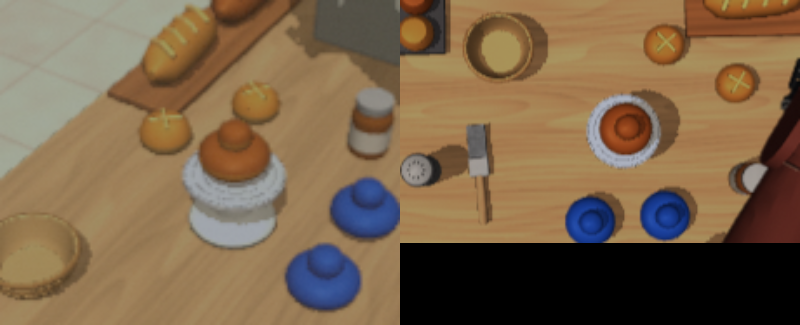

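```bash
python3 -c "
from h import *
print(ctrl.finish_job())"
```

```text
the job is handed in; nothing more can be done
None
```

The brioche is standing upright at the middle of the plate, about 1 to 3 mm off the plate's centre by my measurements. I handed the job in at about 24.4 s.

**What I did:** I pushed it slowly, at about 10–15 mm/s, with the shut fingertips low on its body. Several short pushes moved it about 39 mm, and two small corrections finished the job. The measured contact force stayed under about 2 N. The robot's hand is drawn back well clear of the plate.

**Last checks:**
- **Wrist camera:** the remaining offset is 1.0 mm in x and −1.7 mm in y. I think part of the y value is bias from the viewing direction.
- **Top camera:** the offset is 2.4 mm in x and −1.4 mm in y, from a coarser picture. The two cameras differ by about 1.5 mm.
- **Side camera:** the brioche looks upright. The automatic fit in this view was poor throughout, so I judged it by eye only.
- **Other things:** the jar, brush, shaker, rolls, basket and blue look-alikes look where they were. The palette knife was last seen in place at 18 s.

**Disagreement:** in the pictures, the shut fingertips end about 31 mm behind the reported TCP. Because of this, my first approach went above the body without touching it. I caught this in the pictures, backed off and lowered the fingers before pushing.

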